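# Put the staining jar away mouth-down in the microscope bench drawer

### The job

Put the tall square steel staining jar away: pull the drawer of the small grey bench cabinet open by its handle, turn the jar over and stand it mouth-down on the drawer's floor in front of the slide rack, setting it down gently rather than dropping it. Then gently close the drawer fully, with the jar standing mouth-down inside. Leave the shallow steel dish, the wooden slide box and the amber bottle where they are.

Things in the scene. Friction and masses are not known exactly. Their poses are not given: they have to be found in the camera images.
- jar: Tall square staining jar of plain steel, an open-topped box 60 x 60 mm outside and 80 mm high, walls and bottom 4 mm thick, 0.2 kg. Starts mouth-up on the bench. Origin at the centre of its underside; its z axis points from the bottom to the mouth, x and y are square to its flat sides.
- jar_mouth (a point): Centre of the jar's open mouth, in the plane of the rim, 80 mm from its underside along the jar's z.
- cab: Grey bench-top cabinet with one drawer, 240 mm deep (x), 240 mm wide (y), 130 mm high, fixed to the bench. Origin at the centre of its underside; its front, with the drawer, faces its own -x (towards the robot).
- cab_drawer0 (a joint): How far the drawer is pulled out, in m: 0 fully closed, 0.165 fully open. It slides along the cabinet's -x and needs a few newtons. A slide rack, black with grey slides, 50 mm long (x), 170 mm wide and 45 mm high, is fixed on the drawer's floor at the back, centred 68 mm behind the middle of the floor, and moves with the drawer.
- cab_drawer0_handle (a point): Middle of the drawer's horizontal steel bar handle: round bar 11 mm thick, 120 mm long along the cabinet's y, its centre line 35 mm in front of the drawer's 15 mm thick front panel and 92 mm above the bench, 38 mm below the cabinet's top. Moves with the drawer.
- drawer_floor (a point): Centre of the upper face of the drawer's floor, 22 mm above the bench; axes as the cabinet's; moves with the drawer. Inside, the drawer is 195 mm long (x), 198 mm wide (y); side walls rise 86 mm over the floor, the front panel to 115 mm above the bench. The panel's inner face is at x = -104 mm. Free floor: x = -97 to +43 mm. The cabinet's top plate passes 96 mm over the floor.
- dish: Bystander: shallow square steel dish, 75 x 75 mm, 35 mm high, open at the top, standing on the bench next to the jar on either side. Origin at the centre of its underside.
- slidebox: Bystander: flat wooden slide box 90 x 170 mm, 35 mm high, on the bench. Origin at the centre of its underside.
- bottle: Bystander: amber glass jar with a black cap, 52 mm in diameter and 85 mm high, standing on the bench. Origin at the centre of its underside.

How it is judged:
By the outcome, as a careful person would: the job done as asked, in the order asked, and still so for the second after the job is handed in, with the robot touching nothing.
It also fails if it takes over 72 s, if anything falls off the work surface, if the arm or the gripper's body presses on something with over 40 N, if the wrist force passes 120 N, or if a joint passes its speed limit or range.

### The arm

A 6-joint arm with a two-finger parallel gripper is mounted at the origin on the work surface. World frame = base frame: x ahead of the robot, y to its left, z up, the work surface at z = 0. Lengths are in m, angles in rad, forces in N, time in s.
With the tool pointing down it reaches from about 0.375 to 0.975 m from the base axis. Payload 3.8 kg.
Tool frame: the origin (TCP) lies midway between the tips of the shut fingers; the grasp point (between the pads) lies 19 mm behind it; z points along the fingers, y is the line along which they close (so a half turn about z gives the same grasp; the last joint's range is limited). The gripper opens to 88 mm and grips with 3 to 60 N. Pads are 18 mm wide; open, the fingers measure 123 mm over their backs; the gripper's body (75 mm by 187 mm) begins 45 mm behind the grasp point.
Start: joints at [-1.264, 0.264, 1.604, -0, 1.274, -0.037], TCP at [0.228, -0.635, 0.205] pointing down, gripper open.
Joint ranges: [-2.63, 2.63], [-0.94, 2.18], [0.31, 2.57], [-1.31, 4.45], [0, 2.66], [-2.55, 2.55]. Speed limits (rad/s): [2.57, 2.57, 3.14, 3.14, 3.14, 3.14].

### API

Orientations are given as [roll, pitch, yaw] about the fixed x, y, z axes, in that order (R = Rz(yaw) Ry(pitch) Rx(roll)).
In Python, from workcell import robot, imaging gives the robot as it stands.
- The arm moves only by the tool arm_command, never from a script. Its argument "motion" is a list of rows, each an object of numbers: "gripper": the opening, from 0 (shut) to 1 (fully open); "dx", "dy", "dz": the shift along the world's x, y, z in m; "twist": the turn about the world's z in degrees. A call has exactly 5 rows; each row is the pose to reach, as a shift and turn from the pose commanded when the call began; what a row does not reach only later rows make up. A row lasts 1/8 s, in which the tool goes at most 62.5 mm and 10.7 degrees, less where a joint would pass 70% of its speed; a pose out of reach is approached as far as the arm can. A call with a gripper value outside its range is refused whole. The fingers move at their own pace and stop on an object; the grip force is fixed at half the most. Time passes only in rows, so rows that repeat a pose let the fingers close, or fill a call up. It gives the time, the measured TCP pose, the force, the opening and the grip force at its end, in the units of the state.
- robot.state(): the state, without advancing time (a new reading comes with each control period).
- imaging.read_camera(name): name is "scene" or "top" or "wrist"; returns the picture (480x640x3 uint8, red, green, blue); there is no depth.
- imaging.camera_info(name): a dict with "vfov" (degrees; the focal length in pixels is half the picture's height over the tangent of half this angle, whatever the lens; pixels are square), "cx", "cy" (the principal point, pixels), "k1" (the pictures are not rectified: a ray, as slopes to the right and down, at radius r is drawn at 1 + k1 r^2 times it, then the intrinsics apply), "R" (3x3) and "t" (3): a world point X has camera coordinates R X + t; the wrist camera has in their place "T_tool_cam" (4x4, takes a point from camera to tool coordinates, whose origin is the TCP and whose axes are the flange's). Camera axes: x right, y down, z forward; pixel columns grow to the right and rows downward; lengths in m; the calibration is good to about 2 mm. A picture is of the moment at which its call begins: read the wrist's pose just before it. camera_info takes no time and is no camera call.
- robot.sign_off(): hands the job in; it is judged then, once.
The state is a dict: "t": time; "joint_positions": joint angles; "dq": joint speeds; "tau": joint torques, N m; "ee_pos": TCP position; "tcp_rot": TCP orientation; "wrist_force": force on the tool from outside, world axes, zero at the start; "torque": the same for the moment, N m; "opening": finger opening in m; "finger_force": force on a finger pad.
Only numpy, scipy, OpenCV 4.12 (cv2) and the standard library are available. Lean on these libraries where they do the work, as an engineer would, in place of code of your own. Each camera call takes 0.05 s, during which the arm holds its last target. There are 200 camera calls.

## Working session

There is one attempt and no reset: what is moved stays moved. The work goes in short steps, Python scripts to look and compute and a tool call to move; the robot and the scene stay as the last step left them, time stands still between calls to the robot, and variables do not carry over. Pictures are saved under pics/ and viewed, at most 10 in all, crops included, and the job is handed in when it is done.

Besides the shell and the picture viewer there is one more tool, called as name([rows], argument=value, ...), one row to a line, values as JSON. arm_command: Moves the arm, as the interface text tells. Its arguments: {"type":"object","properties":{"motion":{"type":"array","items":{"type":"object","properties":{"gripper":{"type":"number"},"dx":{"type":"number"},"dy":{"type":"number"},"dz":{"type":"number"},"twist":{"type":"number"}}}}},"required":["motion"]}

```bash
mkdir -p pics
cat > h.py <<'E'
import numpy as np, cv2
from workcell import robot, imaging
from scipy.spatial.transform import Rotation as Ro
def ray(cam,uv,st=None):
    i=imaging.camera_info(cam); f=240/np.tan(np.radians(i['vfov'])/2)
    K=np.array([[f,0,i['cx']],[0,f,i['cy']],[0,0,1.]])
    p=cv2.undistortPoints(np.array(uv,float).reshape(-1,1,2),K,np.array([i['k1'],0,0,0.]))[:,0]
    d=np.c_[p,np.ones(len(p))]
    if cam!='wrist':
        R=np.array(i['R']);return -R.T@np.array(i['t']), d@R
    T=np.array(i['T_tool_cam']);Rt=Ro.from_euler('xyz',st['tcp_rot']).as_matrix()
    return Rt@T[:3,3]+np.array(st['ee_pos']), d@(Rt@T[:3,:3]).T
def onz(cam,uv,z,st=None):
    o,d=ray(cam,uv,st); return o+d*((np.array(z)-o[2])/d[:,2])[:,None]
def snap(cam,name):
    im=imaging.read_camera(cam); cv2.imwrite(f'pics/{name}.png',im[:,:,::-1]); return im
E
python3 - <<'E'
from h import *
np.set_printoptions(precision=3,suppress=True)
s=robot.state();print(s['t'],s['ee_pos'],s['tcp_rot'],s['opening'])
for c in('top','scene'): snap(c,c+'0'); o,_=ray(c,[[320,240]]); print(c,o)
print(imaging.camera_info('wrist'))
E
```

```text
0.0 [ 0.227 -0.635  0.204] [-3.139 -0.     0.344] 0.08817129123222107
top [ 0.468 -0.067  1.107]
scene [ 1.363 -0.1    0.935]
{'vfov': 62.800766256548556, 'cx': 320.776348616555, 'cy': 245.35361641282606, 'k1': -0.04546207682842982, 'T_tool_cam': array([[ 0.001, -0.966, -0.257,  0.066],
       [ 1.   ,  0.001,  0.   , -0.   ],
       [ 0.   , -0.257,  0.966, -0.18 ],
       [ 0.   ,  0.   ,  0.   ,  1.   ]])}
```

View pics/top0.png

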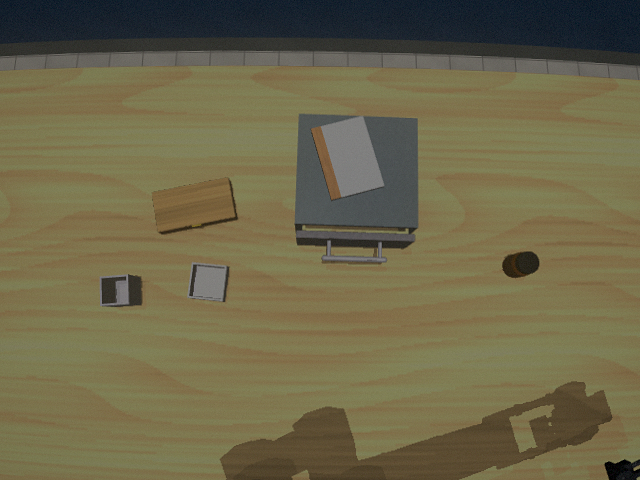

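View pics/scene0.png

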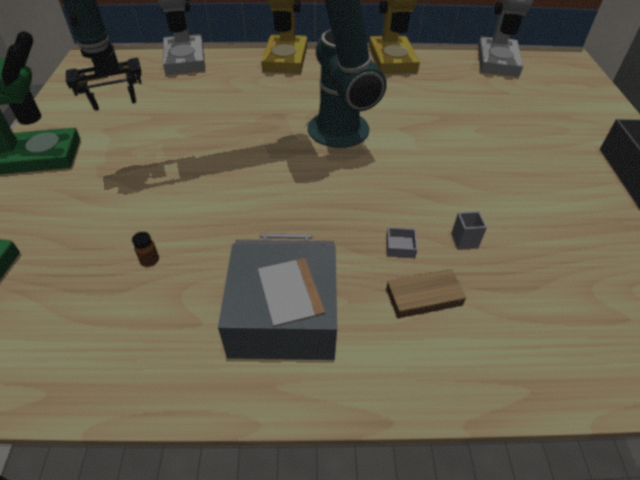

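The top view (up = +x, left = +y) shows the cabinet top at about (299,115)–(415,228) with a notebook lying on it. The handle bar runs from (323,259) to (386,260), the jar is at (117,290), the dish at (208,283), and the bottle at (520,264). The scene view agrees.

Run:
```python
from h import *
np.set_printoptions(precision=3,suppress=True)
im=cv2.imread('pics/top0.png')
print('cab',onz('top',[[299,115],[418,119],[418,227],[296,227]],.13)[:,:2].tolist())
print('handle',onz('top',[[324,259],[385,260]],.092)[:,:2].tolist())
print('dish',onz('top',[[209,283]],.03));print('jar',onz('top',[[101,277],[129,275],[131,304],[102,305]],.08))
print('bottle',onz('top',[[527,264]],.085))
a=cv2.resize(im[255:325,85:240],None,fx=5,fy=5,interpolation=2)
b=cv2.resize(im[215:275,285:430],None,fx=5,fy=5,interpolation=2)
cv2.imwrite('pics/c1.png',cv2.convertScaleAbs(np.vstack([np.pad(a,((0,0),(0,0),(0,0))),np.pad(b[:245],((0,0),(0,50),(0,0)))]),alpha=1.5))
```

```text
cab [[0.8709228036253097, -0.04659202571664561], [0.8667882992240512, -0.28716479204452455], [0.6447237760033441, -0.2807080543575738], [0.642098554949921, -0.04389675545189937]]
handle [[0.584930616824058, -0.09946197392699321], [0.5840408750415375, -0.22108510921659075]]
dish [[0.539 0.14  0.03 ]]
jar [[0.544 0.353 0.08 ]
 [0.549 0.294 0.08 ]
 [0.491 0.287 0.08 ]
 [0.488 0.347 0.08 ]]
bottle [[ 0.579 -0.516  0.085]]
```

View pics/c1.png

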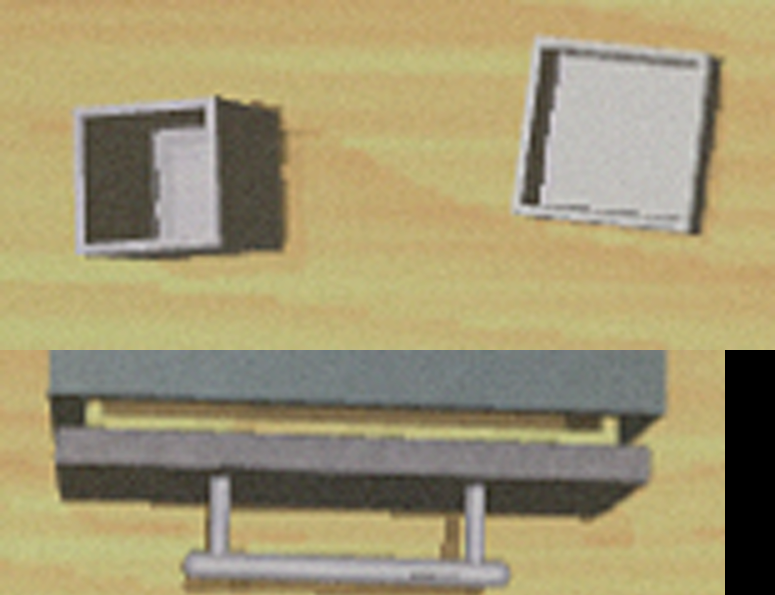

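The crop sharpens the corners. The jar rim is at (100.6,277.4), (128.4,274.4), (129.4,303.6) and (101,305). The handle ends are at (322,257.6) and (386.6,259.6). I'll move to hover over the handle and look with the wrist camera.

Run:
```python
from h import *
np.set_printoptions(precision=4,suppress=True)
print('front edge',onz('top',[[295,224.4],[418,227.6]],.13))
h=onz('top',[[322,257.6],[386.6,259.6]],.092);print('handle',h,h.mean(0))
j=onz('top',[[100.6,277.4],[128.4,274.4],[129.4,303.6],[101,305]],.08);print('jar',j,j.mean(0),[np.linalg.norm(j[i]-j[i-1]) for i in range(4)])
print('panel',onz('top',[[297,236],[415,240]],.115))
```

```text
front edge [[ 0.6472 -0.0419  0.13  ]
 [ 0.6435 -0.2807  0.13  ]]
handle [[ 0.5877 -0.0955  0.092 ]
 [ 0.5849 -0.2243  0.092 ]] [ 0.5863 -0.1599  0.092 ]
jar [[0.5434 0.3533 0.08  ]
 [0.5504 0.2955 0.08  ]
 [0.4917 0.2902 0.08  ]
 [0.4876 0.3491 0.08  ]] [0.5183 0.322  0.08  ] [np.float64(0.05590548213960502), np.float64(0.05828543743801741), np.float64(0.058979051590750765), np.float64(0.05902255655870657)]
panel [[ 0.6269 -0.0457  0.115 ]
 [ 0.6214 -0.2774  0.115 ]]
```

arm_command([
  {"dx": 0.04, "dy": 0.045, "dz": 0.02, "twist": 10},
  {"dx": 0.08, "dy": 0.09, "dz": 0.02, "twist": 20},
  {"dx": 0.12, "dy": 0.135, "dz": 0.02, "twist": 30},
  {"dx": 0.15, "dy": 0.18, "dz": 0.02, "twist": 40},
  {"dx": 0.18, "dy": 0.23, "dz": 0.02, "twist": 50},
])

```text
schema error: expected keys gripper, dx, dy, dz, twist
```

arm_command([
  {"dx": 0.035, "dy": 0.05, "dz": 0, "twist": 8, "gripper": 0.3},
  {"dx": 0.07, "dy": 0.1, "dz": 0, "twist": 16, "gripper": 0.3},
  {"dx": 0.105, "dy": 0.15, "dz": 0, "twist": 19, "gripper": 0.3},
  {"dx": 0.14, "dy": 0.2, "dz": 0, "twist": 19, "gripper": 0.3},
  {"dx": 0.175, "dy": 0.245, "dz": 0, "twist": 19, "gripper": 0.3},
])

```text
t: 0.72
ee_pos: [0.4031, -0.3884, 0.2049]
tcp_rot: [-3.141, -0.0, 0.675]
wrist_force: [0.3, -1.1, -0.4]
opening: 0.04
finger_force: 0.0
```

Run:
```python
from h import *
s=robot.state();print(s['t'],s['ee_pos'],s['tcp_rot'],s['opening'],s['joint_positions'])
snap('wrist','w1')
```

```text
0.725 [ 0.40308565 -0.38836522  0.20486676] [-3.14091478e+00 -1.03398636e-04  6.75328540e-01] 0.04000805829638059 [-8.11407754e-01  4.72751271e-02  1.85331506e+00  1.69020328e-04
  1.24166927e+00  8.40053145e-02]
```

View pics/w1.png

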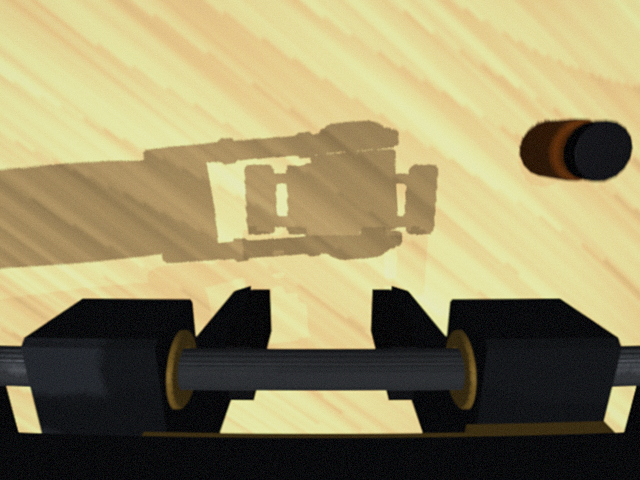

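All keys are required, so the first call was refused. This view shows the open gripper and the bottle. I'll continue to the handle hover.

arm_command([
  {"dx": 0.036, "dy": 0.045, "dz": 0, "twist": 10, "gripper": 0.3},
  {"dx": 0.072, "dy": 0.09, "dz": 0, "twist": 20, "gripper": 0.3},
  {"dx": 0.108, "dy": 0.136, "dz": 0, "twist": 30, "gripper": 0.3},
  {"dx": 0.145, "dy": 0.182, "dz": 0, "twist": 40, "gripper": 0.3},
  {"dx": 0.181, "dy": 0.228, "dz": 0, "twist": 50.3, "gripper": 0.3},
])

```text
t: 1.4
ee_pos: [0.5842, -0.1611, 0.2049]
tcp_rot: [-3.141, 0.0, 1.559]
wrist_force: [0.6, -0.9, 0.4]
opening: 0.0265
finger_force: 0.0
```

arm_command([
  {"dx": 0, "dy": 0, "dz": 0, "twist": 0, "gripper": 0.3},
  {"dx": 0, "dy": 0, "dz": 0, "twist": 0, "gripper": 0.3},
  {"dx": 0, "dy": 0, "dz": 0, "twist": 0, "gripper": 0.3},
  {"dx": 0, "dy": 0, "dz": 0, "twist": 0, "gripper": 0.3},
  {"dx": 0, "dy": 0, "dz": 0, "twist": 0, "gripper": 0.3},
])

```text
t: 2.02
ee_pos: [0.5831, -0.1634, 0.2055]
tcp_rot: [3.141, 0.0, 1.552]
wrist_force: [-0.3, 0.1, -0.2]
opening: 0.0267
finger_force: 0.0
```

Run:
```python
from h import *
s=robot.state();print(s['t'],s['ee_pos'],s['tcp_rot'],s['opening'],s['joint_positions'])
snap('wrist','w2')
```

```text
2.025 [ 0.58310014 -0.16340275  0.20546795] [3.14138559e+00 1.01383871e-04 1.55165705e+00] 0.02674260637678444 [-3.14330591e-01  1.33543737e-01  1.75848714e+00 -3.87430701e-05
  1.24933417e+00 -2.95179086e-01]
```

View pics/w2.png

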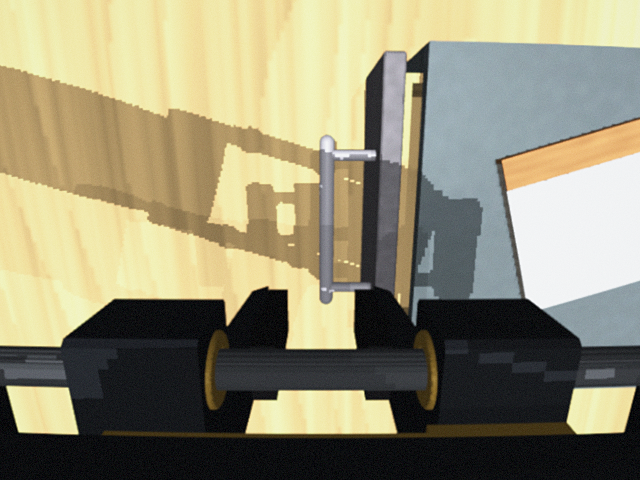

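The bar runs from (327,140) to (325,298), with its posts at rows 155 and 287. The panel's top face spans columns 385–406 and the cabinet front edge is near column 425.

Run:
```python
from h import *
np.set_printoptions(precision=4,suppress=True)
s=robot.state()
print('bar',onz('wrist',[[327,140],[325,298]],.092,s))
print('panel front/back top',onz('wrist',[[384,60],[372,290],[406,60]],.115,s))
print('cab',onz('wrist',[[430,42],[414,310]],.13,s))
```

```text
bar [[ 0.5895 -0.0962  0.092 ]
 [ 0.5862 -0.2187  0.092 ]]
panel front/back top [[ 0.6262 -0.047   0.115 ]
 [ 0.6207 -0.2034  0.115 ]
 [ 0.6403 -0.0471  0.115 ]]
cab [[ 0.6514 -0.0398  0.13  ]
 [ 0.6487 -0.2132  0.13  ]]
```

arm_command([
  {"dx": 0.004, "dy": 0.005, "dz": -0.04, "twist": 0, "gripper": 0.3},
  {"dx": 0.004, "dy": 0.005, "dz": -0.07, "twist": 0, "gripper": 0.3},
  {"dx": 0.004, "dy": 0.005, "dz": -0.095, "twist": 0, "gripper": 0.3},
  {"dx": 0.004, "dy": 0.005, "dz": -0.115, "twist": 0, "gripper": 0.3},
  {"dx": 0.004, "dy": 0.005, "dz": -0.125, "twist": 0, "gripper": 0.3},
])

```text
t: 2.7
ee_pos: [0.5869, -0.1575, 0.0791]
tcp_rot: [-3.14, -0.0, 1.553]
wrist_force: [0.6, 0.1, -0.2]
opening: 0.0264
finger_force: 0.0
```

arm_command([
  {"dx": 0, "dy": 0, "dz": 0, "twist": 0, "gripper": 0.3},
  {"dx": 0, "dy": 0, "dz": 0, "twist": 0, "gripper": 0.0},
  {"dx": 0, "dy": 0, "dz": 0, "twist": 0, "gripper": 0.0},
  {"dx": 0, "dy": 0, "dz": 0, "twist": 0, "gripper": 0.0},
  {"dx": 0, "dy": 0, "dz": 0, "twist": 0, "gripper": 0.0},
])

```text
t: 3.32
ee_pos: [0.5877, -0.1575, 0.0807]
tcp_rot: [3.141, 0.0, 1.553]
wrist_force: [-0.7, 0.7, -0.3]
opening: 0.0004
finger_force: 0.0
```

Run:
```python
from h import *
s=robot.state();print(s['t'],s['ee_pos'],s['tcp_rot'],s['opening'],s['finger_force'])
a=snap('wrist','w3');b=imaging.read_camera('top')
cv2.imwrite('pics/m3.png',np.hstack([cv2.resize(a,(400,300)),cv2.resize(b[190:310,270:430],(400,300))])[:,:,::-1])
```

```text
3.325 [ 0.58773022 -0.15753652  0.08069202] [3.14100555e+00 1.64247833e-04 1.55337293e+00] 0.0004418569951643824 0.0
```

View pics/m3.png

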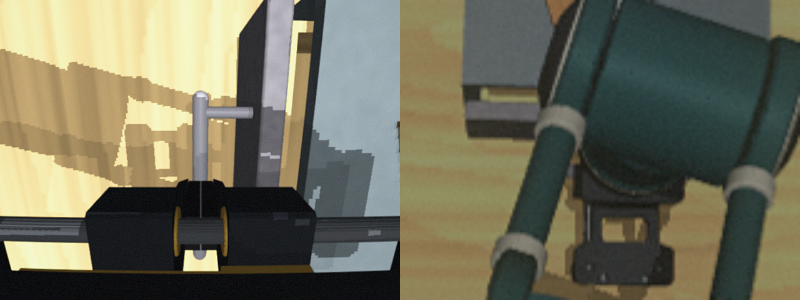

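Run:
```python
from h import *
s=robot.state()
s0=dict(ee_pos=[.5831,-.1634,.2055],tcp_rot=[3.1414,.0001,1.5517])
for a,b in (([327,136],[320,147]),([329,155],[340,179])):  # bar end; post axis at the bar
    o1,d1=ray('wrist',[a],s0);o2,d2=ray('wrist',[b],s);d1=d1[0];d2=d2[0]
    k=np.linalg.lstsq(np.c_[d1,-d2],o2-o1,rcond=None)[0];print(o1+k[0]*d1,o2+k[1]*d2)
im=cv2.imread('pics/w3.png');cv2.imwrite('pics/c4.png',cv2.resize(im[120:430,180:460],None,fx=1.9,fy=1.9))
```

```text
[ 0.58927709 -0.0936718   0.10096182] [ 0.5888009 -0.093349   0.1009577]
[ 0.58991207 -0.1057239   0.12987627] [ 0.59525211 -0.10329142  0.12990239]
```

View pics/c4.png

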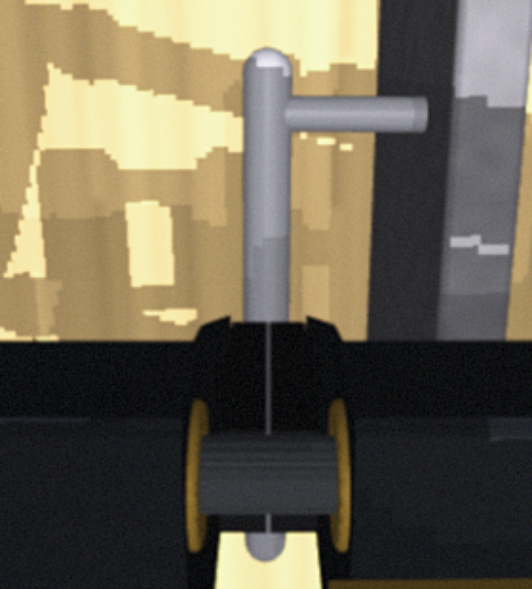

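Both views put the bar at z ≈ 0.09–0.10, and the shut fingers end above it. By the picture the fingertips sit about 30 mm higher than the TCP figure. I'll find the real tip height by touching the bar gently from above.

arm_command([
  {"dx": 0, "dy": 0, "dz": -0.003, "twist": 0, "gripper": 0},
  {"dx": 0, "dy": 0, "dz": -0.006, "twist": 0, "gripper": 0},
  {"dx": 0, "dy": 0, "dz": -0.009, "twist": 0, "gripper": 0},
  {"dx": 0, "dy": 0, "dz": -0.011, "twist": 0, "gripper": 0},
  {"dx": 0, "dy": 0, "dz": -0.012, "twist": 0, "gripper": 0},
])

```text
t: 4.05
ee_pos: [0.5874, -0.1574, 0.068]
tcp_rot: [-3.141, -0.0, 1.553]
wrist_force: [0.2, 0.5, -1.1]
opening: 0.0005
finger_force: 0.0
```

arm_command([
  {"dx": 0, "dy": 0, "dz": -0.001, "twist": 0, "gripper": 0},
  {"dx": 0, "dy": 0, "dz": -0.002, "twist": 0, "gripper": 0},
  {"dx": 0, "dy": 0, "dz": -0.003, "twist": 0, "gripper": 0},
  {"dx": 0, "dy": 0, "dz": -0.004, "twist": 0, "gripper": 0},
  {"dx": 0, "dy": 0, "dz": -0.004, "twist": 0, "gripper": 0},
])

```text
t: 4.68
ee_pos: [0.5876, -0.1575, 0.0645]
tcp_rot: [3.141, 0.0, 1.553]
wrist_force: [-0.9, 0.0, 1.3]
opening: 0.0004
finger_force: 0.6
```

arm_command([
  {"dx": 0, "dy": 0, "dz": -0.001, "twist": 0, "gripper": 0},
  {"dx": 0, "dy": 0, "dz": -0.001, "twist": 0, "gripper": 0},
  {"dx": 0, "dy": 0, "dz": -0.002, "twist": 0, "gripper": 0},
  {"dx": 0, "dy": 0, "dz": -0.002, "twist": 0, "gripper": 0},
  {"dx": 0, "dy": 0, "dz": -0.002, "twist": 0, "gripper": 0},
])

```text
t: 5.3
ee_pos: [0.5892, -0.1576, 0.0643]
tcp_rot: [3.138, 0.0, 1.553]
wrist_force: [-0.5, 1.1, 8.2]
opening: 0.0004
finger_force: 4.2
```

Run:
```python
from h import *
s=robot.state();print({k:np.round(s[k],3) for k in('ee_pos','wrist_force','torque','finger_force','opening')})
```

```text
{'ee_pos': array([ 0.589, -0.158,  0.064]), 'wrist_force': array([-0.504,  1.116,  8.202]), 'torque': array([ 0.224, -0.073,  0.078]), 'finger_force': np.float64(4.153), 'opening': np.float64(0.0)}
```

Contact is confirmed: 8 N and a pad force with small torque, so the real fingertips are about 33 mm above the reported TCP (tip z = ee z + 0.033). I'll lift, open to straddle the bar, and descend with force checks.

arm_command([
  {"dx": -0.001, "dy": 0, "dz": 0.012, "twist": 0, "gripper": 0.3},
  {"dx": -0.001, "dy": 0, "dz": 0.012, "twist": 0, "gripper": 0.3},
  {"dx": -0.001, "dy": 0, "dz": 0.012, "twist": 0, "gripper": 0.3},
  {"dx": -0.001, "dy": 0, "dz": 0.006, "twist": 0, "gripper": 0.3},
  {"dx": -0.001, "dy": 0, "dz": 0, "twist": 0, "gripper": 0.3},
])

```text
t: 5.92
ee_pos: [0.586, -0.1574, 0.0613]
tcp_rot: [-3.141, -0.0, 1.553]
wrist_force: [-0.0, -0.3, 0.2]
opening: 0.0266
finger_force: 0.0
```

arm_command([
  {"dx": 0, "dy": 0, "dz": -0.001, "twist": 0, "gripper": 0.3},
  {"dx": 0, "dy": 0, "dz": -0.002, "twist": 0, "gripper": 0.3},
  {"dx": 0, "dy": 0, "dz": -0.003, "twist": 0, "gripper": 0.3},
  {"dx": 0, "dy": 0, "dz": -0.004, "twist": 0, "gripper": 0.3},
  {"dx": 0, "dy": 0, "dz": -0.005, "twist": 0, "gripper": 0.3},
])

```text
t: 6.55
ee_pos: [0.5866, -0.1575, 0.0574]
tcp_rot: [3.141, 0.0, 1.553]
wrist_force: [-0.2, 0.6, -0.1]
opening: 0.0263
finger_force: 0.0
```

arm_command([
  {"dx": 0, "dy": 0, "dz": -0.001, "twist": 0, "gripper": 0.3},
  {"dx": 0, "dy": 0, "dz": -0.002, "twist": 0, "gripper": 0.3},
  {"dx": 0, "dy": 0, "dz": -0.003, "twist": 0, "gripper": 0.3},
  {"dx": 0, "dy": 0, "dz": -0.004, "twist": 0, "gripper": 0.3},
  {"dx": 0, "dy": 0, "dz": -0.005, "twist": 0, "gripper": 0.3},
])

```text
t: 7.18
ee_pos: [0.5865, -0.1575, 0.0522]
tcp_rot: [-3.142, 0.0, 1.553]
wrist_force: [-0.3, -0.4, -0.5]
opening: 0.0263
finger_force: 0.0
```

The body has not touched anything, so the whole gripper simply sits 33 mm higher than reported. Grip the bar now.

arm_command([
  {"dx": 0, "dy": 0, "dz": -0.004, "twist": 0, "gripper": 0.3},
  {"dx": 0, "dy": 0, "dz": -0.006, "twist": 0, "gripper": 0},
  {"dx": 0, "dy": 0, "dz": -0.006, "twist": 0, "gripper": 0},
  {"dx": 0, "dy": 0, "dz": -0.006, "twist": 0, "gripper": 0},
  {"dx": 0, "dy": 0, "dz": -0.006, "twist": 0, "gripper": 0},
])

```text
t: 7.8
ee_pos: [0.5863, -0.1574, 0.0459]
tcp_rot: [-3.141, -0.0, 1.553]
wrist_force: [0.2, 0.7, -3.8]
opening: 0.0099
finger_force: 30.0
```

Gripped (9.9 mm opening, 30 N). Pull.

arm_command([
  {"dx": -0.015, "dy": 0, "dz": 0, "twist": 0, "gripper": 0},
  {"dx": -0.045, "dy": 0.001, "dz": 0, "twist": 0, "gripper": 0},
  {"dx": -0.075, "dy": 0.002, "dz": 0, "twist": 0, "gripper": 0},
  {"dx": -0.105, "dy": 0.002, "dz": 0, "twist": 0, "gripper": 0},
  {"dx": -0.135, "dy": 0.003, "dz": 0, "twist": 0, "gripper": 0},
])

```text
t: 8.43
ee_pos: [0.4495, -0.1543, 0.0459]
tcp_rot: [-3.141, 0.0, 1.553]
wrist_force: [1.8, -1.7, -3.2]
opening: 0.0104
finger_force: 30.0
```

arm_command([
  {"dx": -0.008, "dy": 0, "dz": 0, "twist": 0, "gripper": 0},
  {"dx": -0.014, "dy": 0, "dz": 0, "twist": 0, "gripper": 0},
  {"dx": -0.018, "dy": 0, "dz": 0, "twist": 0, "gripper": 0},
  {"dx": -0.022, "dy": 0, "dz": 0, "twist": 0, "gripper": 0},
  {"dx": -0.026, "dy": 0, "dz": 0, "twist": 0, "gripper": 0},
])

```text
t: 9.05
ee_pos: [0.4325, -0.1541, 0.0462]
tcp_rot: [3.127, -0.0, 1.551]
wrist_force: [31.9, 6.5, -34.7]
opening: 0.0101
finger_force: 30.0
```

The drawer is at its stop and fully open. Release, rise, and go over the jar.

arm_command([
  {"dx": 0.008, "dy": 0, "dz": 0, "twist": 0, "gripper": 0},
  {"dx": 0.008, "dy": 0, "dz": 0, "twist": 0, "gripper": 0.3},
  {"dx": 0.008, "dy": 0, "dz": 0, "twist": 0, "gripper": 0.3},
  {"dx": 0.008, "dy": 0, "dz": 0, "twist": 0, "gripper": 0.3},
  {"dx": 0.008, "dy": 0, "dz": 0.01, "twist": 0, "gripper": 0.3},
])

```text
t: 9.68
ee_pos: [0.4328, -0.1544, 0.0563]
tcp_rot: [-3.14, -0.0, 1.553]
wrist_force: [-0.0, -0.4, 0.3]
opening: 0.0263
finger_force: 0.0
```

arm_command([
  {"dx": 0, "dy": 0, "dz": 0.03, "twist": 0, "gripper": 0.3},
  {"dx": 0, "dy": 0, "dz": 0.08, "twist": 0, "gripper": 0.3},
  {"dx": 0, "dy": 0, "dz": 0.13, "twist": 0, "gripper": 1},
  {"dx": 0.01, "dy": 0.05, "dz": 0.14, "twist": 3, "gripper": 1},
  {"dx": 0.02, "dy": 0.11, "dz": 0.14, "twist": 6, "gripper": 1},
])

```text
t: 10.3
ee_pos: [0.4553, -0.0445, 0.1996]
tcp_rot: [3.136, 0.002, 1.656]
wrist_force: [1.2, -0.3, -0.9]
opening: 0.0542
finger_force: 0.0
```

arm_command([
  {"dx": 0.01, "dy": 0.06, "dz": 0, "twist": 0, "gripper": 1},
  {"dx": 0.02, "dy": 0.12, "dz": 0, "twist": 0, "gripper": 1},
  {"dx": 0.04, "dy": 0.175, "dz": 0, "twist": 0, "gripper": 1},
  {"dx": 0.05, "dy": 0.235, "dz": 0, "twist": 0, "gripper": 1},
  {"dx": 0.06, "dy": 0.285, "dz": 0, "twist": 0, "gripper": 1},
])

```text
t: 10.92
ee_pos: [0.5138, 0.2428, 0.1974]
tcp_rot: [3.14, -0.0, 1.659]
wrist_force: [0.2, -0.4, 0.9]
opening: 0.0879
finger_force: 0.0
```

Run:
```python
from h import *
s=robot.state();print(s['t'],s['ee_pos'],s['tcp_rot'],s['opening'])
a=imaging.read_camera('wrist');b=imaging.read_camera('top')
cv2.imwrite('pics/m4.png',np.vstack([np.hstack([cv2.resize(a,(400,300)),cv2.resize(b[180:330,260:460],(400,300))])])[:,:,::-1])
cv2.imwrite('pics/w5.png',a[:,:,::-1]);cv2.imwrite('pics/t5.png',b[:,:,::-1])
```

```text
10.925 [0.51376593 0.2427895  0.19740777] [ 3.14025366e+00 -3.29529281e-04  1.65888295e+00] 0.08793639308847684
```

View pics/m4.png

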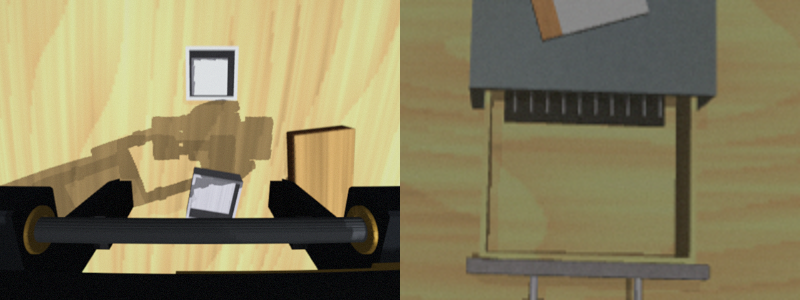

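The drawer is open, with the rack at the back. In the wrist view the jar's rim spans about (297–382, 74–160) in full-size pixels, with the dish below it and the slide box to the right.

Run:
```python
from h import *
np.set_printoptions(precision=4,suppress=True)
s=robot.state()
im=cv2.imread('pics/w5.png');hsv=cv2.cvtColor(im,cv2.COLOR_BGR2HSV)
m=((hsv[:,:,1]<60)).astype(np.uint8)*255; m[210:]=0; m[:,:250]=0; m[:,430:]=0
m=cv2.morphologyEx(m,cv2.MORPH_CLOSE,np.ones((9,9)))
c=max(cv2.findContours(m,0,1)[0],key=cv2.contourArea);r=cv2.minAreaRect(c);b=cv2.boxPoints(r);print(r,b)
P=onz('wrist',b,.08,s);print(P,P.mean(0))
d=np.roll(P,-1,0)-P;print(np.linalg.norm(d,axis=1),np.degrees(np.arctan2(d[:,1],d[:,0])))
# drawer in the top view: front-panel corners & inner walls (from crop, scale 2, offset 260,180)
for n,uv,z in(('panel top front',[[260+68/2,180+270/2],[260+309/2,180+276/2]],.115),('cab front',[[260+70/2,180+88/2],[260+317/2,180+97/2]],.13)): print(n,onz('top',uv,z))
```

```text
((338.1466369628906, 116.70970153808594), (85.39539337158203, 88.52499389648438), 0.7440592050552368) [[294.8777 160.414 ]
 [296.0273  71.8965]
 [381.4155  73.0054]
 [380.2659 161.5229]]
[[0.4909 0.2956 0.08  ]
 [0.4869 0.357  0.08  ]
 [0.5471 0.362  0.08  ]
 [0.5541 0.3007 0.08  ]] [0.5198 0.3289 0.08  ]
[0.0616 0.0604 0.0617 0.0634] [  93.7179    4.7435  -83.478  -175.3664]
panel top front [[ 0.4739 -0.042   0.115 ]
 [ 0.4695 -0.2737  0.115 ]]
cab front [[ 0.648  -0.0419  0.13  ]
 [ 0.6418 -0.2816  0.13  ]]
```

arm_command([
  {"dx": 0.003, "dy": 0.045, "dz": 0, "twist": 0, "gripper": 1},
  {"dx": 0.005, "dy": 0.083, "dz": 0, "twist": 0, "gripper": 1},
  {"dx": 0.005, "dy": 0.083, "dz": -0.03, "twist": 0, "gripper": 1},
  {"dx": 0.005, "dy": 0.083, "dz": -0.08, "twist": 0, "gripper": 1},
  {"dx": 0.005, "dy": 0.083, "dz": -0.13, "twist": 0, "gripper": 1},
])

```text
t: 11.65
ee_pos: [0.5192, 0.323, 0.0664]
tcp_rot: [3.14, -0.0, 1.658]
wrist_force: [0.4, -0.3, 0.3]
opening: 0.088
finger_force: 0.0
```

arm_command([
  {"dx": 0, "dy": 0, "dz": -0.035, "twist": 0, "gripper": 1},
  {"dx": 0, "dy": 0, "dz": -0.055, "twist": 0, "gripper": 1},
  {"dx": 0, "dy": 0, "dz": -0.065, "twist": 0, "gripper": 1},
  {"dx": 0, "dy": 0, "dz": -0.065, "twist": 0, "gripper": 0.5},
  {"dx": 0, "dy": 0, "dz": -0.065, "twist": 0, "gripper": 0.5},
])

```text
t: 12.28
ee_pos: [0.5198, 0.3242, 0.003]
tcp_rot: [3.139, -0.001, 1.658]
wrist_force: [-0.4, 0.4, 0.6]
opening: 0.0703
finger_force: 0.0
```

arm_command([
  {"dx": 0, "dy": 0, "dz": 0, "twist": 0, "gripper": 0.5},
  {"dx": 0, "dy": 0, "dz": 0, "twist": 0, "gripper": 0.5},
  {"dx": 0, "dy": 0, "dz": 0, "twist": 0, "gripper": 0.5},
  {"dx": 0, "dy": 0, "dz": 0.01, "twist": 0, "gripper": 0.5},
  {"dx": 0, "dy": 0, "dz": 0.03, "twist": 0, "gripper": 0.5},
])

```text
t: 12.9
ee_pos: [0.5169, 0.3226, 0.0305]
tcp_rot: [-3.138, 0.002, 1.658]
wrist_force: [0.4, 0.9, -2.7]
opening: 0.0597
finger_force: 30.0
```

The jar is held (59.7 mm, 30 N) and lifted. I'll roll it over the cabinet's left top edge. Carrying it to the edge, front strip, clear of the notebook.

arm_command([
  {"dx": 0, "dy": 0, "dz": 0.055, "twist": 0, "gripper": 0.5},
  {"dx": 0, "dy": 0, "dz": 0.107, "twist": 0, "gripper": 0.5},
  {"dx": 0.02, "dy": -0.045, "dz": 0.107, "twist": -3, "gripper": 0.5},
  {"dx": 0.045, "dy": -0.1, "dz": 0.107, "twist": -6.4, "gripper": 0.5},
  {"dx": 0.07, "dy": -0.155, "dz": 0.107, "twist": -6.4, "gripper": 0.5},
])

```text
t: 13.52
ee_pos: [0.589, 0.1674, 0.1398]
tcp_rot: [3.14, -0.0, 1.547]
wrist_force: [0.9, 0.3, -2.2]
opening: 0.0601
finger_force: 30.0
```

arm_command([
  {"dx": 0.025, "dy": -0.05, "dz": 0, "twist": 0, "gripper": 0.5},
  {"dx": 0.05, "dy": -0.1, "dz": 0, "twist": 0, "gripper": 0.5},
  {"dx": 0.071, "dy": -0.145, "dz": 0, "twist": 0, "gripper": 0.5},
  {"dx": 0.071, "dy": -0.145, "dz": -0.014, "twist": 0, "gripper": 0.5},
  {"dx": 0.071, "dy": -0.145, "dz": -0.014, "twist": 0, "gripper": 0.5},
])

```text
t: 14.15
ee_pos: [0.6577, 0.0236, 0.1229]
tcp_rot: [-3.138, -0.0, 1.545]
wrist_force: [-1.0, 0.3, -2.7]
opening: 0.0595
finger_force: 30.0
```

Run:
```python
from h import *
s=robot.state();print(s['t'],s['ee_pos'],s['tcp_rot'],s['opening'],s['joint_positions'])
a=imaging.read_camera('wrist');b=imaging.read_camera('scene')
cv2.imwrite('pics/m6.png',np.hstack([cv2.resize(a,(400,300)),cv2.resize(b[160:340,180:420],(400,300))])[:,:,::-1])
```

```text
14.15 [0.65770811 0.02362342 0.12286334] [-3.13777708e+00 -4.80203302e-04  1.54548169e+00] 0.05945506543645015 [-2.26375472e-03  2.94708455e-01  1.72148480e+00  6.28286886e-04
  1.12920296e+00  2.27803667e-02]
```

View pics/m6.png

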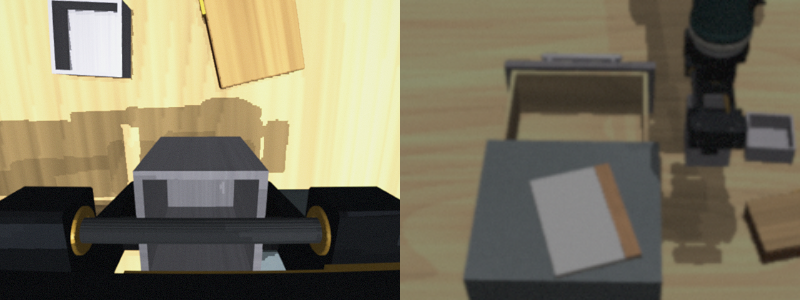

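The jar hangs upright just left of the cabinet, its bottom a few mm below the top edge. Now roll it over the edge (top goes -y).

arm_command([
  {"dx": 0, "dy": -0.03, "dz": 0, "twist": 0, "gripper": 0.5},
  {"dx": 0, "dy": -0.04, "dz": 0, "twist": 0, "gripper": 0.5},
  {"dx": 0, "dy": -0.048, "dz": 0, "twist": 0, "gripper": 0.5},
  {"dx": 0, "dy": -0.054, "dz": 0, "twist": 0, "gripper": 0.5},
  {"dx": 0, "dy": -0.06, "dz": 0, "twist": 0, "gripper": 0.5},
])

```text
t: 14.88
ee_pos: [0.6598, -0.0295, 0.1275]
tcp_rot: [3.14, -0.009, 1.547]
wrist_force: [-3.5, 13.8, 8.9]
opening: 0.06
finger_force: 30.0
```

Run:
```python
from h import *
s=robot.state();print({k:np.round(s[k],3) for k in('t','ee_pos','tcp_rot','wrist_force','torque','finger_force','opening')})
a=imaging.read_camera('wrist');b=imaging.read_camera('scene')
cv2.imwrite('pics/m7.png',np.hstack([cv2.resize(a,(400,300)),cv2.resize(b[160:340,180:420],(400,300))])[:,:,::-1])
```

```text
{'t': np.float64(14.875), 'ee_pos': array([ 0.66 , -0.03 ,  0.128]), 'tcp_rot': array([ 3.14 , -0.009,  1.547]), 'wrist_force': array([-3.541, 13.76 ,  8.884]), 'torque': array([2.581, 0.751, 0.079]), 'finger_force': np.float64(29.999), 'opening': np.float64(0.06)}
```

View pics/m7.png

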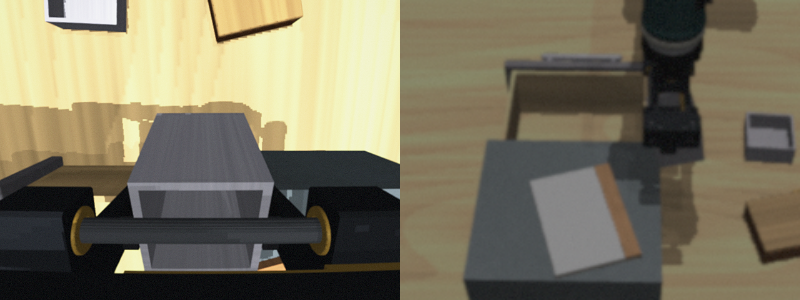

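The jar is rotating about the edge as planned, with its top leaning forward and bottom trailing, at 14 N. That was picture 10, so I'll go by numbers and masks from here. Continue rolling it flat onto the top.

arm_command([
  {"dx": 0, "dy": -0.006, "dz": 0, "twist": 0, "gripper": 0.5},
  {"dx": 0, "dy": -0.012, "dz": -0.001, "twist": 0, "gripper": 0.5},
  {"dx": 0, "dy": -0.018, "dz": -0.003, "twist": 0, "gripper": 0.5},
  {"dx": 0, "dy": -0.024, "dz": -0.006, "twist": 0, "gripper": 0.5},
  {"dx": 0, "dy": -0.03, "dz": -0.008, "twist": 0, "gripper": 0.5},
])

```text
t: 15.6
ee_pos: [0.6604, -0.0617, 0.1203]
tcp_rot: [3.139, -0.005, 1.548]
wrist_force: [-3.4, 9.1, 9.8]
opening: 0.0594
finger_force: 30.0
```

arm_command([
  {"dx": 0, "dy": -0.006, "dz": -0.002, "twist": 0, "gripper": 0.5},
  {"dx": 0, "dy": -0.012, "dz": -0.005, "twist": 0, "gripper": 0.5},
  {"dx": 0, "dy": -0.018, "dz": -0.007, "twist": 0, "gripper": 0.5},
  {"dx": 0, "dy": -0.025, "dz": -0.009, "twist": 0, "gripper": 0.5},
  {"dx": 0, "dy": -0.03, "dz": -0.01, "twist": 0, "gripper": 0.5},
])

```text
t: 16.23
ee_pos: [0.6609, -0.0915, 0.1086]
tcp_rot: [3.138, -0.006, 1.547]
wrist_force: [-0.5, 7.9, 4.5]
opening: 0.0597
finger_force: 30.0
```

Run:
```python
from h import *
s=robot.state();print({k:np.round(s[k],3) for k in('t','ee_pos','tcp_rot','wrist_force','torque','finger_force','opening')})
```

```text
{'t': np.float64(16.225), 'ee_pos': array([ 0.661, -0.091,  0.109]), 'tcp_rot': array([ 3.138, -0.006,  1.547]), 'wrist_force': array([-0.484,  7.856,  4.494]), 'torque': array([ 1.708, -0.166,  0.069]), 'finger_force': np.float64(30.0), 'opening': np.float64(0.06)}
```

arm_command([
  {"dx": 0, "dy": -0.004, "dz": -0.001, "twist": 0, "gripper": 0.5},
  {"dx": 0, "dy": -0.008, "dz": -0.002, "twist": 0, "gripper": 0.5},
  {"dx": 0, "dy": -0.008, "dz": -0.003, "twist": 0, "gripper": 0.5},
  {"dx": 0, "dy": -0.008, "dz": -0.004, "twist": 0, "gripper": 0.5},
  {"dx": 0, "dy": -0.008, "dz": -0.004, "twist": 0, "gripper": 0.5},
])

```text
t: 16.85
ee_pos: [0.6618, -0.1028, 0.1064]
tcp_rot: [3.136, -0.001, 1.547]
wrist_force: [-2.0, 0.4, 6.9]
opening: 0.0599
finger_force: 30.0
```

Run:
```python
from h import *
s=robot.state();print({k:np.round(s[k],3) for k in('t','ee_pos','tcp_rot','wrist_force','torque')})
a=imaging.read_camera('wrist');cv2.imwrite('pics/w8.png',a[:,:,::-1])
hsv=cv2.cvtColor(a,cv2.COLOR_RGB2HSV)
# jar's upper (bottom-end) edge as seen: column profile along the centre and row profile
for r in range(90,300,10): print(r,hsv[r,200:440:16,1].tolist(),a[r,320].tolist())
```

```text
{'t': np.float64(16.85), 'ee_pos': array([ 0.662, -0.103,  0.106]), 'tcp_rot': array([ 3.136e+00, -1.000e-03,  1.547e+00]), 'wrist_force': array([-1.982,  0.352,  6.946]), 'torque': array([0.633, 0.083, 0.096])}
90 [68, 79, 62, 78, 76, 89, 89, 88, 93, 87, 96, 96, 93, 88, 77] [234, 213, 144]
100 [16, 14, 14, 13, 16, 10, 14, 12, 12, 12, 13, 10, 13, 14, 15] [211, 206, 220]
110 [13, 16, 8, 14, 11, 15, 11, 11, 11, 7, 14, 14, 14, 14, 15] [216, 216, 227]
120 [12, 11, 12, 13, 11, 15, 12, 11, 11, 9, 15, 11, 6, 12, 12] [218, 218, 228]
130 [11, 15, 11, 15, 12, 11, 10, 10, 10, 8, 14, 9, 8, 15, 12] [215, 216, 227]
140 [12, 14, 14, 13, 12, 11, 11, 9, 10, 10, 15, 15, 11, 17, 11] [218, 218, 226]
150 [12, 11, 11, 12, 10, 12, 14, 10, 11, 11, 11, 10, 11, 16, 12] [220, 218, 227]
160 [11, 13, 14, 11, 9, 11, 14, 10, 11, 9, 10, 12, 11, 14, 11] [218, 218, 228]
170 [12, 12, 15, 19, 10, 10, 12, 12, 14, 16, 21, 19, 12, 18, 16] [211, 210, 223]
180 [18, 20, 19, 17, 24, 13, 13, 15, 12, 12, 19, 17, 14, 23, 11] [140, 138, 149]
190 [14, 18, 17, 14, 14, 20, 16, 20, 12, 18, 14, 18, 15, 16, 17] [138, 136, 146]
200 [16, 26, 19, 16, 10, 14, 15, 17, 17, 18, 19, 18, 16, 17, 16] [140, 140, 151]
210 [22, 24, 16, 19, 18, 15, 17, 17, 10, 17, 12, 14, 17, 11, 20] [141, 141, 149]
220 [23, 23, 12, 17, 15, 17, 15, 15, 18, 16, 18, 14, 20, 10, 18] [141, 147, 152]
230 [14, 17, 19, 16, 14, 19, 14, 18, 13, 16, 18, 16, 15, 19, 17] [142, 142, 152]
240 [21, 16, 10, 22, 15, 18, 15, 18, 11, 15, 18, 22, 17, 22, 17] [145, 145, 154]
250 [14, 17, 17, 16, 16, 16, 15, 17, 19, 14, 18, 14, 17, 17, 14] [146, 143, 154]
260 [19, 16, 17, 12, 21, 17, 13, 20, 19, 16, 19, 14, 19, 17, 16] [150, 145, 158]
270 [8, 15, 18, 14, 17, 16, 15, 13, 11, 17, 23, 18, 18, 14, 10] [146, 145, 155]
280 [10, 10, 11, 14, 17, 15, 16, 16, 24, 22, 16, 21, 15, 15, 10] [149, 151, 160]
290 [9, 7, 5, 15, 16, 16, 15, 15, 14, 16, 15, 20, 15, 19, 16] [150, 150, 159]
```

Run:
```python
import cv2,numpy as np
a=cv2.imread('pics/w8.png');g=cv2.cvtColor(a,cv2.COLOR_BGR2GRAY).astype(int);h=cv2.cvtColor(a,cv2.COLOR_BGR2HSV)
for r in list(range(60,200,8))+[220,250,280]:
    row=cv2.blur(g[r:r+3].mean(0).reshape(1,-1).astype(np.float32),(3,1))[0]
    d=np.abs(np.diff(row)); print(r,[(int(i),int(row[i+2])) for i in range(60,580) if d[i]>14 and d[i]==d[max(0,i-4):i+5].max()])
```

```text
60 []
68 []
76 []
84 []
92 []
100 []
108 []
116 []
124 []
132 [(105, 139), (121, 170), (138, 208)]
140 [(93, 214), (104, 128), (179, 208)]
148 [(192, 215), (446, 81)]
156 [(61, 95), (191, 209), (446, 159)]
164 [(63, 106), (191, 213), (221, 172), (254, 221), (329, 150), (396, 223), (447, 153)]
172 [(191, 214), (221, 138), (279, 220), (304, 161), (437, 204), (447, 156)]
180 [(191, 134)]
188 [(103, 213), (142, 148), (150, 193), (172, 145), (447, 93), (462, 144)]
196 [(104, 182), (191, 138), (448, 89), (466, 143)]
220 [(74, 134), (178, 227), (190, 140), (449, 87), (493, 142)]
250 [(79, 108), (176, 207), (189, 145), (449, 93), (559, 140)]
280 [(84, 129), (174, 208), (180, 158), (189, 222), (236, 147), (450, 82), (474, 134), (483, 78), (562, 173)]
```

By the width profile, the jar's upper side is still tilted 10–20° with its bottom edge resting on the cabinet top, well inside the edge. Opening the fingers slightly lets it settle flat within the cage.

arm_command([
  {"dx": 0, "dy": 0, "dz": 0.002, "twist": 0, "gripper": 0.71},
  {"dx": 0, "dy": 0, "dz": 0.002, "twist": 0, "gripper": 0.75},
  {"dx": 0, "dy": 0, "dz": 0.002, "twist": 0, "gripper": 0.8},
  {"dx": 0, "dy": 0, "dz": 0.002, "twist": 0, "gripper": 0.8},
  {"dx": 0, "dy": 0, "dz": 0.002, "twist": 0, "gripper": 0.8},
])

```text
t: 17.52
ee_pos: [0.6593, -0.1045, 0.104]
tcp_rot: [-3.141, -0.0, 1.546]
wrist_force: [-0.6, 0.3, -0.5]
opening: 0.0702
finger_force: 0.0
```

```bash
cat >> h.py <<'E'
def widths(im,rows):
    g=cv2.cvtColor(im,cv2.COLOR_RGB2GRAY).astype(int);out=[]
    for r in rows:
        row=cv2.blur(g[r:r+3].mean(0).reshape(1,-1).astype(np.float32),(3,1))[0]
        d=np.abs(np.diff(row)); out.append((r,[(int(i),int(row[i+2])) for i in range(60,580) if d[i]>14 and d[i]==d[max(0,i-4):i+5].max()]))
    return out
E
python3 - <<'E'
from h import *
s=robot.state();print({k:np.round(s[k],3) for k in('t','ee_pos','tcp_rot','wrist_force','torque')})
a=snap('wrist','w9')
for x in widths(a,range(100,300,12)):print(*x)
print([a[r,320].tolist() for r in range(100,300,12)])
b=snap('scene','s9');c=snap('top','t9')
E
```

```text
{'t': np.float64(17.525), 'ee_pos': array([ 0.659, -0.105,  0.104]), 'tcp_rot': array([-3.141, -0.   ,  1.546]), 'wrist_force': array([-0.612,  0.299, -0.545]), 'torque': array([-0.055, -0.062,  0.046])}
100 []
112 []
124 []
136 [(79, 206), (108, 149), (160, 208)]
148 [(238, 217)]
160 [(65, 114), (299, 171), (335, 107), (386, 165)]
172 [(451, 153)]
184 [(110, 228), (123, 176), (157, 203), (162, 156), (455, 100), (465, 153)]
196 [(73, 137), (184, 230), (203, 167), (204, 152), (454, 99)]
208 [(75, 144), (183, 233), (200, 153), (453, 102), (498, 151)]
220 [(77, 146), (181, 230), (202, 154), (452, 102), (501, 149)]
232 [(79, 125), (180, 227), (203, 136), (451, 103), (500, 145), (505, 101), (562, 152)]
244 [(81, 120), (179, 205), (204, 138), (450, 101), (565, 150)]
256 [(83, 119), (179, 208), (203, 137), (208, 232), (221, 155), (449, 89), (563, 150)]
268 [(85, 140), (176, 206), (209, 232), (246, 197), (254, 152), (448, 89)]
280 [(87, 143), (175, 187), (205, 141), (424, 233), (447, 104), (572, 182)]
292 [(89, 144), (110, 153), (192, 33), (211, 123), (446, 40), (571, 196)]
[[240, 227, 161], [239, 226, 158], [238, 221, 157], [242, 227, 161], [164, 183, 190], [162, 183, 187], [68, 68, 73], [160, 160, 167], [161, 160, 170], [163, 161, 170], [155, 156, 166], [164, 163, 175], [157, 156, 168], [153, 152, 160], [153, 157, 166], [155, 154, 164], [152, 156, 164]]
```

The jar now lies flat on the cabinet top: top face at z≈0.191, bottom end at y≈-0.047, centre x≈0.661, no yaw. Regrip it near the bottom end, high on its sides, so it has a long lever for the second quarter turn.

arm_command([
  {"dx": 0.001, "dy": 0, "dz": 0.02, "twist": 0, "gripper": 0.8},
  {"dx": 0.001, "dy": 0.018, "dz": 0.02, "twist": 0, "gripper": 0.8},
  {"dx": 0.001, "dy": 0.033, "dz": 0.02, "twist": 0, "gripper": 0.8},
  {"dx": 0.001, "dy": 0.033, "dz": 0.02, "twist": 0, "gripper": 0.8},
  {"dx": 0.001, "dy": 0.033, "dz": 0.02, "twist": 0, "gripper": 0.5},
])

```text
t: 18.3
ee_pos: [0.6603, -0.071, 0.1239]
tcp_rot: [-3.141, 0.0, 1.547]
wrist_force: [1.2, -0.6, 1.0]
opening: 0.0625
finger_force: 0.5
```

arm_command([
  {"dx": 0, "dy": 0, "dz": 0, "twist": 0, "gripper": 0.5},
  {"dx": 0, "dy": 0, "dz": 0, "twist": 0, "gripper": 0.5},
  {"dx": 0, "dy": 0, "dz": 0, "twist": 0, "gripper": 0.5},
  {"dx": 0, "dy": 0, "dz": 0, "twist": 0, "gripper": 0.5},
  {"dx": 0, "dy": 0, "dz": 0.015, "twist": 0, "gripper": 0.5},
])

```text
t: 18.92
ee_pos: [0.6586, -0.0715, 0.1375]
tcp_rot: [-3.137, -0.0, 1.546]
wrist_force: [-0.2, -0.6, -2.5]
opening: 0.06
finger_force: 30.0
```

Run:
```python
from h import *
s=robot.state();print({k:np.round(s[k],3) for k in('t','ee_pos','tcp_rot','wrist_force','torque','opening','finger_force')})
a=snap('wrist','w10')
for x in widths(a,range(100,300,16)):print(*x)
print([(r,int(a[r,320].mean())) for r in range(90,200,4)])
```

```text
{'t': np.float64(18.925), 'ee_pos': array([ 0.659, -0.071,  0.138]), 'tcp_rot': array([-3.137, -0.   ,  1.546]), 'wrist_force': array([-0.175, -0.642, -2.541]), 'torque': array([-0.025, -0.031, -0.015]), 'opening': np.float64(0.06), 'finger_force': np.float64(29.989)}
100 []
116 []
132 []
148 [(83, 188), (96, 225), (127, 151), (192, 217)]
164 [(402, 232)]
180 [(203, 235), (422, 227)]
196 [(100, 115), (204, 226), (226, 171), (263, 164), (307, 50)]
212 []
228 [(463, 152), (472, 101), (530, 150)]
244 [(136, 201), (170, 164), (192, 191), (219, 143), (250, 84), (528, 146)]
260 [(112, 149), (191, 235), (221, 142), (239, 83), (457, 144), (465, 95), (523, 156)]
276 [(115, 146), (220, 206), (225, 134), (456, 142), (464, 95), (521, 156)]
292 [(117, 145), (123, 212), (166, 171), (206, 35), (223, 127), (417, 18), (435, 77), (455, 145), (463, 89), (519, 153)]
[(90, 220), (94, 217), (98, 219), (102, 217), (106, 220), (110, 218), (114, 218), (118, 218), (122, 218), (126, 216), (130, 219), (134, 219), (138, 219), (142, 218), (146, 217), (150, 219), (154, 215), (158, 222), (162, 149), (166, 145), (170, 149), (174, 148), (178, 145), (182, 140), (186, 61), (190, 49), (194, 41), (198, 49)]
```

Held and level. Carry it outside the edge and lower so the mouth face's lower part meets the edge.

arm_command([
  {"dx": 0, "dy": 0.03, "dz": 0.015, "twist": 0, "gripper": 0.5},
  {"dx": 0, "dy": 0.07, "dz": 0.015, "twist": 0, "gripper": 0.5},
  {"dx": 0, "dy": 0.1, "dz": 0.015, "twist": 0, "gripper": 0.5},
  {"dx": 0, "dy": 0.1, "dz": -0.018, "twist": 0, "gripper": 0.5},
  {"dx": 0, "dy": 0.1, "dz": -0.018, "twist": 0, "gripper": 0.5},
])

```text
t: 19.6
ee_pos: [0.658, 0.0289, 0.1188]
tcp_rot: [-3.136, 0.0, 1.547]
wrist_force: [0.0, -0.9, -3.2]
opening: 0.0598
finger_force: 30.0
```

arm_command([
  {"dx": 0, "dy": -0.01, "dz": 0, "twist": 0, "gripper": 0.5},
  {"dx": 0, "dy": -0.013, "dz": 0, "twist": 0, "gripper": 0.5},
  {"dx": 0, "dy": -0.016, "dz": 0, "twist": 0, "gripper": 0.5},
  {"dx": 0, "dy": -0.018, "dz": 0, "twist": 0, "gripper": 0.5},
  {"dx": 0, "dy": -0.02, "dz": 0, "twist": 0, "gripper": 0.5},
])

```text
t: 20.23
ee_pos: [0.6614, 0.0146, 0.125]
tcp_rot: [3.139, -0.011, 1.544]
wrist_force: [-4.6, 21.5, 8.0]
opening: 0.0597
finger_force: 30.0
```

arm_command([
  {"dx": 0, "dy": -0.004, "dz": 0.004, "twist": 0, "gripper": 0.5},
  {"dx": 0, "dy": -0.008, "dz": 0.007, "twist": 0, "gripper": 0.5},
  {"dx": 0, "dy": -0.013, "dz": 0.01, "twist": 0, "gripper": 0.5},
  {"dx": 0, "dy": -0.018, "dz": 0.013, "twist": 0, "gripper": 0.5},
  {"dx": 0, "dy": -0.023, "dz": 0.016, "twist": 0, "gripper": 0.5},
])

```text
t: 20.85
ee_pos: [0.6612, -0.0116, 0.1412]
tcp_rot: [3.139, -0.006, 1.545]
wrist_force: [-4.2, 9.1, 5.1]
opening: 0.06
finger_force: 30.0
```

Run:
```python
from h import *
s=robot.state();print({k:np.round(s[k],3) for k in('t','ee_pos','tcp_rot','wrist_force','torque','opening','finger_force')})
a=snap('wrist','w11')
for x in widths(a,range(120,300,12)):print(*x)
print([(r,int(a[r,320].mean())) for r in range(90,300,6)])
```

```text
{'t': np.float64(20.85), 'ee_pos': array([ 0.661, -0.012,  0.141]), 'tcp_rot': array([ 3.139, -0.006,  1.545]), 'wrist_force': array([-4.25 ,  9.059,  5.136]), 'torque': array([ 1.706,  0.684, -0.009]), 'opening': np.float64(0.06), 'finger_force': np.float64(29.997)}
120 []
132 []
144 []
156 []
168 [(120, 176), (227, 204), (296, 150), (314, 208), (319, 158), (320, 148), (395, 222)]
180 [(411, 227)]
192 [(196, 224), (208, 195), (263, 168), (294, 153), (411, 235), (423, 163), (450, 216)]
204 [(197, 231), (226, 167), (243, 117), (396, 152), (453, 230)]
216 [(198, 221), (227, 166), (241, 111), (400, 159), (410, 235), (415, 166), (452, 229)]
228 [(199, 212), (228, 145), (402, 155), (410, 233), (415, 164), (449, 226)]
240 [(199, 220), (227, 149), (414, 166), (448, 225)]
252 [(200, 219), (228, 146), (409, 163), (448, 235)]
264 [(201, 212), (229, 115), (412, 50)]
276 [(111, 118), (226, 100), (415, 50)]
288 [(223, 92), (419, 12)]
[(90, 214), (96, 212), (102, 212), (108, 213), (114, 215), (120, 217), (126, 219), (132, 216), (138, 215), (144, 216), (150, 216), (156, 217), (162, 217), (168, 177), (174, 142), (180, 142), (186, 140), (192, 142), (198, 133), (204, 111), (210, 108), (216, 111), (222, 111), (228, 109), (234, 116), (240, 110), (246, 111), (252, 111), (258, 107), (264, 108), (270, 111), (276, 110), (282, 111), (288, 111), (294, 110)]
```

The jar's bottom face is visible and turned about 45°; forces are low. Continue along the arc.

arm_command([
  {"dx": 0, "dy": -0.008, "dz": 0.003, "twist": 0, "gripper": 0.5},
  {"dx": 0, "dy": -0.016, "dz": 0.0045, "twist": 0, "gripper": 0.5},
  {"dx": 0, "dy": -0.023, "dz": 0.005, "twist": 0, "gripper": 0.5},
  {"dx": 0, "dy": -0.031, "dz": 0.005, "twist": 0, "gripper": 0.5},
  {"dx": 0, "dy": -0.04, "dz": 0.0045, "twist": 0, "gripper": 0.5},
])

```text
t: 21.52
ee_pos: [0.6608, -0.0532, 0.145]
tcp_rot: [3.14, -0.004, 1.545]
wrist_force: [-3.4, 6.6, 2.6]
opening: 0.0595
finger_force: 30.0
```

arm_command([
  {"dx": 0, "dy": -0.008, "dz": -0.002, "twist": 0, "gripper": 0.5},
  {"dx": 0, "dy": -0.016, "dz": -0.0055, "twist": 0, "gripper": 0.5},
  {"dx": 0, "dy": -0.022, "dz": -0.009, "twist": 0, "gripper": 0.5},
  {"dx": 0, "dy": -0.028, "dz": -0.012, "twist": 0, "gripper": 0.5},
  {"dx": 0, "dy": -0.032, "dz": -0.013, "twist": 0, "gripper": 0.5},
])

```text
t: 22.15
ee_pos: [0.6626, -0.0866, 0.1329]
tcp_rot: [3.136, -0.002, 1.545]
wrist_force: [-0.4, 4.9, 8.1]
opening: 0.0601
finger_force: 30.0
```

Run:
```python
from h import *
s=robot.state();print({k:np.round(s[k],3) for k in('t','ee_pos','tcp_rot','wrist_force','torque','opening','finger_force')})
a=snap('wrist','w12')
for x in widths(a,range(180,300,12)):print(*x)
print([(r,int(a[r,320].mean())) for r in range(90,340,6)])
```

```text
{'t': np.float64(22.15), 'ee_pos': array([ 0.663, -0.087,  0.133]), 'tcp_rot': array([ 3.136e+00, -2.000e-03,  1.545e+00]), 'wrist_force': array([-0.413,  4.857,  8.138]), 'torque': array([1.281, 0.086, 0.077]), 'opening': np.float64(0.06), 'finger_force': np.float64(29.995)}
180 [(86, 106), (196, 220), (293, 60)]
192 [(205, 145), (433, 98)]
204 [(206, 157), (433, 96), (471, 155)]
216 [(126, 228), (163, 157), (432, 104), (466, 134), (479, 116), (527, 147)]
228 [(96, 127), (186, 228), (207, 160), (432, 95), (461, 134), (470, 120), (529, 143)]
240 [(98, 125), (184, 216), (207, 164), (208, 155), (432, 95), (528, 145), (529, 153)]
252 [(100, 122), (183, 218), (213, 200), (221, 155), (431, 89), (527, 149)]
264 [(102, 135), (182, 209), (243, 173), (431, 81), (455, 135), (464, 80), (525, 142), (579, 91)]
276 [(104, 137), (402, 217), (431, 82), (454, 135), (462, 90), (524, 142), (572, 168)]
288 [(106, 139), (112, 206), (127, 176), (430, 78), (453, 132), (462, 80), (532, 158)]
[(90, 208), (96, 206), (102, 205), (108, 204), (114, 202), (120, 205), (126, 206), (132, 207), (138, 204), (144, 204), (150, 205), (156, 202), (162, 184), (168, 42), (174, 42), (180, 43), (186, 101), (192, 173), (198, 164), (204, 172), (210, 172), (216, 171), (222, 165), (228, 167), (234, 167), (240, 167), (246, 172), (252, 168), (258, 241), (264, 236), (270, 166), (276, 163), (282, 161), (288, 162), (294, 159), (300, 157), (306, 143), (312, 140), (318, 139), (324, 140), (330, 138), (336, 137)]
```

Bottom face up at z≈0.21 (0.13 + 0.08), about 8° short of flat, with its outer side slightly over the edge. Slide it inward, press lightly flat, and release.

arm_command([
  {"dx": 0, "dy": -0.006, "dz": -0.001, "twist": 0, "gripper": 0.5},
  {"dx": 0, "dy": -0.012, "dz": -0.002, "twist": 0, "gripper": 0.5},
  {"dx": 0, "dy": -0.018, "dz": -0.003, "twist": 0, "gripper": 0.5},
  {"dx": 0, "dy": -0.018, "dz": -0.004, "twist": 0, "gripper": 0.5},
  {"dx": 0, "dy": -0.018, "dz": -0.005, "twist": 0, "gripper": 0.5},
])

```text
t: 22.82
ee_pos: [0.6637, -0.1064, 0.1299]
tcp_rot: [3.133, 0.001, 1.545]
wrist_force: [-2.9, -0.1, 12.5]
opening: 0.0594
finger_force: 30.0
```

Run:
```python
from h import *
s=robot.state();print({k:np.round(s[k],3) for k in('t','ee_pos','tcp_rot','wrist_force','torque','opening','finger_force')})
a=snap('wrist','w13')
for x in widths(a,range(180,300,12)):print(*x)
```

```text
{'t': np.float64(22.825), 'ee_pos': array([ 0.664, -0.106,  0.13 ]), 'tcp_rot': array([3.133e+00, 1.000e-03, 1.545e+00]), 'wrist_force': array([-2.938, -0.135, 12.527]), 'torque': array([0.409, 0.421, 0.129]), 'opening': np.float64(0.059), 'finger_force': np.float64(30.002)}
180 [(119, 232), (149, 158), (168, 220), (179, 169), (287, 102), (448, 151)]
192 [(86, 146), (183, 234), (220, 114)]
204 [(88, 150), (182, 216), (203, 158), (437, 100), (472, 156)]
216 [(90, 153), (182, 218), (204, 156), (437, 94), (471, 153), (528, 146)]
228 [(92, 130), (182, 219), (204, 163), (436, 95), (466, 152), (474, 99), (530, 144)]
240 [(93, 113), (181, 220), (435, 102), (529, 146), (541, 83), (571, 173)]
252 [(95, 129), (179, 210), (215, 160), (435, 82), (537, 178)]
264 [(97, 136), (176, 208), (246, 159), (349, 238), (357, 156), (386, 199), (394, 160), (434, 87), (463, 71), (536, 192)]
276 [(99, 140), (231, 213), (416, 239), (432, 97), (464, 166), (469, 110), (534, 176)]
288 [(101, 142), (106, 219), (163, 177), (433, 103), (468, 111), (533, 195)]
```

Force is 12 N down with torque nearly gone, so it is seated. Release and look.

arm_command([
  {"dx": 0, "dy": 0, "dz": 0.004, "twist": 0, "gripper": 0.72},
  {"dx": 0, "dy": 0, "dz": 0.004, "twist": 0, "gripper": 0.76},
  {"dx": 0, "dy": 0, "dz": 0.004, "twist": 0, "gripper": 0.85},
  {"dx": 0, "dy": 0, "dz": 0.004, "twist": 0, "gripper": 0.85},
  {"dx": 0, "dy": 0, "dz": 0.004, "twist": 0, "gripper": 0.85},
])

```text
t: 23.5
ee_pos: [0.6603, -0.1044, 0.1273]
tcp_rot: [-3.141, -0.0, 1.546]
wrist_force: [-0.2, 0.8, 1.1]
opening: 0.0747
finger_force: 0.0
```

Run:
```python
from h import *
s=robot.state();print({k:np.round(s[k],3) for k in('t','ee_pos','tcp_rot','wrist_force','torque','opening','finger_force')})
a=snap('wrist','w14')
for x in widths(a,range(180,300,12)):print(*x)
print([(r,int(a[r,320].mean())) for r in range(120,250,5)])
```

```text
{'t': np.float64(23.5), 'ee_pos': array([ 0.66 , -0.104,  0.127]), 'tcp_rot': array([-3.141, -0.   ,  1.546]), 'wrist_force': array([-0.179,  0.837,  1.112]), 'torque': array([-0.017, -0.085, -0.014]), 'opening': np.float64(0.075), 'finger_force': np.float64(0.0)}
180 [(124, 225), (147, 163), (174, 223), (294, 111)]
192 [(91, 145), (189, 236), (257, 91), (457, 144)]
204 [(93, 156), (190, 237), (211, 161), (242, 81), (482, 162)]
216 [(95, 158), (189, 237), (213, 154), (227, 85), (481, 158)]
228 [(96, 121), (187, 224), (214, 155), (452, 99), (538, 155)]
240 [(98, 119), (186, 225), (215, 156), (451, 100), (536, 155)]
252 [(100, 125), (185, 225), (224, 163), (450, 87)]
264 [(102, 144), (183, 206), (255, 159), (337, 240), (354, 159), (449, 85), (543, 189)]
276 [(104, 148), (218, 229), (256, 158), (413, 233), (428, 158), (448, 76), (542, 193)]
288 [(106, 150), (160, 158), (207, 67), (219, 129), (446, 89), (447, 77), (540, 186)]
[(120, 211), (125, 210), (130, 210), (135, 210), (140, 210), (145, 163), (150, 178), (155, 182), (160, 185), (165, 174), (170, 101), (175, 96), (180, 99), (185, 94), (190, 77), (195, 64), (200, 70), (205, 77), (210, 75), (215, 77), (220, 68), (225, 70), (230, 168), (235, 169), (240, 165), (245, 166)]
```

Verified: the jar stands flat, mouth-down, on the cabinet top (top z≈0.210, centre about (0.663, -0.090)). Regrip centrally near its top.

arm_command([
  {"dx": 0.002, "dy": 0.008, "dz": 0.017, "twist": 0, "gripper": 0.85},
  {"dx": 0.002, "dy": 0.015, "dz": 0.017, "twist": 0, "gripper": 0.85},
  {"dx": 0.002, "dy": 0.015, "dz": 0.017, "twist": 0, "gripper": 0.5},
  {"dx": 0.002, "dy": 0.015, "dz": 0.017, "twist": 0, "gripper": 0.5},
  {"dx": 0.002, "dy": 0.015, "dz": 0.017, "twist": 0, "gripper": 0.5},
])

```text
t: 24.18
ee_pos: [0.6626, -0.0892, 0.1449]
tcp_rot: [3.141, -0.0, 1.546]
wrist_force: [0.3, 0.9, 1.7]
opening: 0.0597
finger_force: 29.9
```

arm_command([
  {"dx": 0, "dy": 0, "dz": 0, "twist": 0, "gripper": 0.5},
  {"dx": 0, "dy": 0, "dz": 0, "twist": 0, "gripper": 0.5},
  {"dx": 0, "dy": 0, "dz": 0.01, "twist": 0, "gripper": 0.5},
  {"dx": 0, "dy": 0, "dz": 0.03, "twist": 0, "gripper": 0.5},
  {"dx": -0.01, "dy": -0.01, "dz": 0.05, "twist": 10, "gripper": 0.5},
])

```text
t: 24.8
ee_pos: [0.6528, -0.0994, 0.196]
tcp_rot: [3.142, 0.0, 1.726]
wrist_force: [-0.5, -0.1, -2.5]
opening: 0.0601
finger_force: 29.9
```

arm_command([
  {"dx": -0.02, "dy": -0.01, "dz": 0, "twist": 10, "gripper": 0.5},
  {"dx": -0.04, "dy": -0.02, "dz": 0, "twist": 20, "gripper": 0.5},
  {"dx": -0.06, "dy": -0.03, "dz": 0, "twist": 30, "gripper": 0.5},
  {"dx": -0.08, "dy": -0.045, "dz": 0, "twist": 40, "gripper": 0.5},
  {"dx": -0.095, "dy": -0.06, "dz": 0, "twist": 50, "gripper": 0.5},
])

```text
t: 25.42
ee_pos: [0.5569, -0.1602, 0.1962]
tcp_rot: [-3.141, 0.001, 2.599]
wrist_force: [0.5, 0.1, -3.4]
opening: 0.0597
finger_force: 29.9
```

arm_command([
  {"dx": 0, "dy": 0, "dz": 0, "twist": 10, "gripper": 0.5},
  {"dx": 0, "dy": 0, "dz": 0, "twist": 20, "gripper": 0.5},
  {"dx": 0, "dy": 0, "dz": 0, "twist": 30, "gripper": 0.5},
  {"dx": 0, "dy": 0, "dz": 0, "twist": 30, "gripper": 0.5},
  {"dx": 0, "dy": 0, "dz": 0, "twist": 30, "gripper": 0.5},
])

```text
t: 26.05
ee_pos: [0.5577, -0.1597, 0.1955]
tcp_rot: [-3.141, 0.001, 3.114]
wrist_force: [0.1, -0.4, -2.2]
opening: 0.0598
finger_force: 29.9
```

Run:
```python
from h import *
np.set_printoptions(precision=4,suppress=True)
s=robot.state();print({k:np.round(s[k],3) for k in('t','ee_pos','tcp_rot','wrist_force','torque','opening','finger_force','joint_positions')})
a=snap('wrist','w15')
for x in widths(a,range(60,300,16)):print(*x)
print([(r,int(a[r,320].mean())) for r in range(20,300,6)])
```

```text
{'t': np.float64(26.05), 'ee_pos': array([ 0.558, -0.16 ,  0.195]), 'tcp_rot': array([-3.141,  0.001,  3.114]), 'wrist_force': array([ 0.127, -0.364, -2.191]), 'torque': array([ 0.052, -0.137,  0.005]), 'opening': np.float64(0.06), 'finger_force': np.float64(29.885), 'joint_positions': array([-0.322,  0.092,  1.824, -0.   ,  1.226, -1.865])}
60 [(229, 163), (241, 216), (250, 137), (395, 137), (429, 222)]
76 [(243, 234), (251, 135), (423, 213)]
92 [(244, 236), (258, 153), (266, 215), (284, 154), (305, 214), (318, 175), (394, 213), (401, 135), (418, 229)]
108 [(139, 138), (258, 106), (289, 169), (420, 139), (455, 175), (508, 226)]
124 [(140, 151), (256, 87), (411, 122), (451, 167), (506, 223)]
140 [(174, 119), (209, 138), (436, 74), (472, 227)]
156 [(175, 78), (210, 210), (265, 152), (286, 217), (381, 173), (403, 236), (433, 110), (470, 208)]
172 [(176, 92), (211, 224), (260, 147), (281, 220), (375, 156), (397, 222), (433, 84), (469, 221)]
188 [(178, 76), (212, 218), (253, 141), (280, 209), (371, 145), (391, 231), (432, 84), (468, 236)]
204 [(180, 66), (213, 137), (415, 236), (431, 84)
[... 259 characters left out ...]
 224)]
268 [(184, 107), (218, 145), (256, 230), (269, 137), (345, 200), (426, 95), (461, 229)]
284 [(186, 96), (219, 223), (417, 221), (425, 97), (459, 221)]
[(20, 122), (26, 118), (32, 138), (38, 132), (44, 116), (50, 148), (56, 109), (62, 122), (68, 127), (74, 134), (80, 130), (86, 140), (92, 147), (98, 216), (104, 184), (110, 158), (116, 159), (122, 167), (128, 101), (134, 214), (140, 140), (146, 212), (152, 206), (158, 213), (164, 210), (170, 210), (176, 207), (182, 211), (188, 212), (194, 153), (200, 137), (206, 127), (212, 132), (218, 77), (224, 76), (230, 73), (236, 76), (242, 74), (248, 79), (254, 80), (260, 80), (266, 137), (272, 136), (278, 139), (284, 133), (290, 139), (296, 137)]
```

Run:
```python
from h import *
np.set_printoptions(precision=4,suppress=True)
s=robot.state()
print('panel rows',onz('wrist',[[320,101],[320,127]],.115,s))
print('sides',onz('wrist',[[139,110],[508,110]],.115,s),onz('wrist',[[178,190],[212,190],[432,190],[468,190]],.108,s))
print('rim', onz('wrist',[[218,268],[426,268]],.108,s))
```

```text
panel rows [[ 0.4679 -0.1571  0.115 ]
 [ 0.4836 -0.1576  0.115 ]]
sides [[ 0.4695 -0.2724  0.115 ]
 [ 0.4754 -0.0376  0.115 ]] [[ 0.5219 -0.2555  0.108 ]
 [ 0.5226 -0.2322  0.108 ]
 [ 0.5264 -0.0824  0.108 ]
 [ 0.5269 -0.0576  0.108 ]]
rim [[ 0.5784 -0.2332  0.108 ]
 [ 0.5822 -0.0841  0.108 ]]
```

Panel at x 0.468–0.484 and walls at y -0.255/-0.057, so the jar's spot (0.558, -0.160) lies inside the free floor. Lower, slowing at the end.

arm_command([
  {"dx": 0, "dy": 0.002, "dz": -0.03, "twist": 0.4, "gripper": 0.5},
  {"dx": 0, "dy": 0.002, "dz": -0.07, "twist": 0.4, "gripper": 0.5},
  {"dx": 0, "dy": 0.002, "dz": -0.105, "twist": 0.4, "gripper": 0.5},
  {"dx": 0, "dy": 0.002, "dz": -0.13, "twist": 0.4, "gripper": 0.5},
  {"dx": 0, "dy": 0.002, "dz": -0.145, "twist": 0.4, "gripper": 0.5},
])

```text
t: 26.72
ee_pos: [0.5566, -0.1572, 0.0483]
tcp_rot: [3.141, -0.002, 3.123]
wrist_force: [-0.5, -1.0, -2.6]
opening: 0.0596
finger_force: 29.9
```

arm_command([
  {"dx": 0, "dy": 0, "dz": -0.004, "twist": 0, "gripper": 0.5},
  {"dx": 0, "dy": 0, "dz": -0.007, "twist": 0, "gripper": 0.5},
  {"dx": 0, "dy": 0, "dz": -0.01, "twist": 0, "gripper": 0.5},
  {"dx": 0, "dy": 0, "dz": -0.012, "twist": 0, "gripper": 0.5},
  {"dx": 0, "dy": 0, "dz": -0.013, "twist": 0, "gripper": 0.5},
])

```text
t: 27.35
ee_pos: [0.5578, -0.1576, 0.0372]
tcp_rot: [-3.141, 0.001, 3.124]
wrist_force: [-0.4, 1.0, 4.2]
opening: 0.0596
finger_force: 29.8
```

Contact (+4 N). It is seated gently; release and rise.

arm_command([
  {"dx": 0, "dy": 0, "dz": 0, "twist": 0, "gripper": 0.72},
  {"dx": 0, "dy": 0, "dz": 0, "twist": 0, "gripper": 0.85},
  {"dx": 0, "dy": 0, "dz": 0, "twist": 0, "gripper": 0.85},
  {"dx": 0, "dy": 0, "dz": 0.01, "twist": 0, "gripper": 0.85},
  {"dx": 0, "dy": 0, "dz": 0.04, "twist": 0, "gripper": 0.85},
])

```text
t: 27.98
ee_pos: [0.5559, -0.157, 0.0759]
tcp_rot: [3.14, -0.004, 3.124]
wrist_force: [-0.0, 0.6, 0.7]
opening: 0.075
finger_force: 0.0
```

arm_command([
  {"dx": 0, "dy": 0, "dz": 0.05, "twist": 0, "gripper": 0.85},
  {"dx": 0, "dy": 0, "dz": 0.1, "twist": 0, "gripper": 0},
  {"dx": -0.03, "dy": 0, "dz": 0.12, "twist": 0, "gripper": 0},
  {"dx": -0.08, "dy": 0, "dz": 0.12, "twist": 0, "gripper": 0},
  {"dx": -0.12, "dy": 0, "dz": 0.12, "twist": 0, "gripper": 0},
])

```text
t: 28.6
ee_pos: [0.4364, -0.1575, 0.1981]
tcp_rot: [-3.141, 0.002, 3.124]
wrist_force: [-0.5, -0.1, 0.7]
opening: 0.0371
finger_force: 0.0
```

Run:
```python
from h import *
s=robot.state();print({k:np.round(s[k],3) for k in('t','ee_pos','tcp_rot','wrist_force','opening','joint_positions')})
np.set_printoptions(precision=4,suppress=True)
b=snap('scene','s16')
# expected jar top corners in the scene view
i=imaging.camera_info('scene');f=240/np.tan(np.radians(i['vfov'])/2)
K=np.array([[f,0,i['cx']],[0,f,i['cy']],[0,0,1.]])
X=np.array([[.528,-.188,.102],[.588,-.188,.102],[.588,-.128,.102],[.528,-.128,.102],[.588,-.158,.06],[.558,-.158,.102]])
p=cv2.projectPoints(X,cv2.Rodrigues(np.array(i['R']))[0],np.array(i['t']),K,np.array([i['k1'],0,0,0.]))[0][:,0];print(p)
c=p[5].astype(int)
for r in range(c[1]-20,c[1]+30,4): print(r,[(tuple(b[r,q].tolist())) for q in range(c[0]-32,c[0]+36,8)])
```

```text
{'t': np.float64(28.6), 'ee_pos': array([ 0.436, -0.158,  0.198]), 'tcp_rot': array([-3.141e+00,  2.000e-03,  3.124e+00]), 'wrist_force': array([-0.478, -0.113,  0.702]), 'opening': np.float64(0.037), 'joint_positions': array([-0.4  , -0.141,  2.045, -0.   ,  1.235, -1.953])}
[[274.218  215.5138]
 [273.0711 232.8833]
 [297.6194 232.7878]
 [297.9368 215.4337]
 [286.0404 244.217 ]
 [285.7201 224.0043]]
204 [(87, 81, 62), (87, 80, 62), (74, 63, 50), (74, 64, 51), (74, 63, 48), (73, 65, 50), (73, 64, 49), (105, 98, 75), (114, 107, 83)]
208 [(63, 56, 41), (63, 54, 41), (63, 55, 42), (65, 53, 43), (63, 55, 42), (64, 55, 44), (60, 53, 40), (62, 54, 42), (63, 55, 44)]
212 [(65, 55, 44), (63, 57, 42), (65, 59, 46), (64, 55, 44), (61, 55, 44), (62, 55, 43), (61, 54, 41), (60, 53, 42), (62, 56, 43)]
216 [(60, 52, 40), (55, 48, 37), (56, 50, 39), (93, 88, 88), (94, 88, 88), (91, 88, 89), (61, 50, 40), (60, 56, 42), (57, 50, 38)]
220 [(58, 50, 39), (57, 51, 39), (55, 49, 37), (117, 115, 120), (119, 117, 121), (116, 115, 119), (58, 52, 42), (58, 51, 42), (52, 48, 37)]
224 [(65, 56, 44), (64, 56, 4
[... 388 characters left out ...]
(133, 124, 95)]
236 [(133, 122, 94), (133, 122, 94), (132, 121, 93), (50, 51, 50), (51, 52, 55), (55, 53, 56), (126, 110, 83), (133, 121, 94), (133, 119, 93)]
240 [(131, 126, 97), (133, 128, 98), (131, 125, 94), (52, 52, 55), (51, 52, 53), (51, 51, 52), (129, 114, 89), (132, 124, 96), (133, 124, 94)]
244 [(95, 94, 85), (98, 96, 85), (99, 97, 85), (64, 66, 68), (61, 64, 66), (64, 66, 70), (108, 100, 85), (114, 111, 93), (120, 115, 94)]
248 [(74, 78, 80), (77, 80, 83), (76, 80, 82), (73, 79, 81), (76, 81, 82), (75, 79, 81), (77, 80, 83), (79, 83, 85), (77, 82, 85)]
252 [(73, 79, 81), (74, 79, 81), (74, 78, 81), (74, 80, 80), (77, 82, 83), (75, 81, 81), (79, 82, 84), (78, 82, 84), (79, 83, 85)]
```

The scene view confirms the jar at the predicted spot, with a uniform closed face up and the base at the rows expected. Move in front of the handle with shut fingers.

arm_command([
  {"dx": -0.034, "dy": 0, "dz": 0, "twist": 0, "gripper": 0},
  {"dx": -0.034, "dy": 0, "dz": -0.04, "twist": 0, "gripper": 0},
  {"dx": -0.034, "dy": 0, "dz": -0.09, "twist": 0, "gripper": 0},
  {"dx": -0.034, "dy": 0, "dz": -0.135, "twist": 0, "gripper": 0},
  {"dx": -0.034, "dy": 0, "dz": -0.15, "twist": 0, "gripper": 0},
])

```text
t: 29.28
ee_pos: [0.4015, -0.1566, 0.0447]
tcp_rot: [3.14, -0.004, 3.124]
wrist_force: [-0.2, 0.7, 1.0]
opening: 0.0005
finger_force: 0.0
```

arm_command([
  {"dx": 0.003, "dy": 0, "dz": 0, "twist": 0, "gripper": 0},
  {"dx": 0.007, "dy": 0, "dz": 0, "twist": 0, "gripper": 0},
  {"dx": 0.011, "dy": 0, "dz": 0, "twist": 0, "gripper": 0},
  {"dx": 0.016, "dy": 0, "dz": 0, "twist": 0, "gripper": 0},
  {"dx": 0.022, "dy": 0, "dz": 0, "twist": 0, "gripper": 0},
])

```text
t: 29.9
ee_pos: [0.426, -0.1576, 0.0473]
tcp_rot: [-3.141, 0.0, 3.124]
wrist_force: [-1.2, 0.2, 0.8]
opening: 0.0007
finger_force: 0.6
```

arm_command([
  {"dx": 0.007, "dy": 0, "dz": 0, "twist": 0, "gripper": 0},
  {"dx": 0.015, "dy": 0, "dz": 0, "twist": 0, "gripper": 0},
  {"dx": 0.024, "dy": -0.001, "dz": 0, "twist": 0, "gripper": 0},
  {"dx": 0.034, "dy": -0.001, "dz": 0, "twist": 0, "gripper": 0},
  {"dx": 0.044, "dy": -0.001, "dz": 0, "twist": 0, "gripper": 0},
])

```text
t: 30.52
ee_pos: [0.4701, -0.1586, 0.0466]
tcp_rot: [-3.141, -0.0, 3.124]
wrist_force: [-0.8, -0.7, -0.0]
opening: 0.0004
finger_force: 0.7
```

arm_command([
  {"dx": 0.01, "dy": 0, "dz": 0, "twist": 0, "gripper": 0},
  {"dx": 0.02, "dy": 0, "dz": 0, "twist": 0, "gripper": 0},
  {"dx": 0.03, "dy": -0.001, "dz": 0, "twist": 0, "gripper": 0},
  {"dx": 0.04, "dy": -0.001, "dz": 0, "twist": 0, "gripper": 0},
  {"dx": 0.05, "dy": -0.001, "dz": 0, "twist": 0, "gripper": 0},
])

```text
t: 31.15
ee_pos: [0.5202, -0.1596, 0.0467]
tcp_rot: [-3.141, -0.0, 3.124]
wrist_force: [-0.6, -1.9, -0.5]
opening: 0.0001
finger_force: 0.7
```

arm_command([
  {"dx": 0.01, "dy": 0, "dz": 0, "twist": 0, "gripper": 0},
  {"dx": 0.019, "dy": 0, "dz": 0, "twist": 0, "gripper": 0},
  {"dx": 0.027, "dy": -0.001, "dz": 0, "twist": 0, "gripper": 0},
  {"dx": 0.034, "dy": -0.001, "dz": 0, "twist": 0, "gripper": 0},
  {"dx": 0.04, "dy": -0.001, "dz": 0, "twist": 0, "gripper": 0},
])

```text
t: 31.78
ee_pos: [0.56, -0.1605, 0.0468]
tcp_rot: [-3.142, 0.0, 3.124]
wrist_force: [-0.9, -0.1, 0.7]
opening: 0.0004
finger_force: 0.6
```

arm_command([
  {"dx": 0.005, "dy": 0, "dz": 0, "twist": 0, "gripper": 0},
  {"dx": 0.009, "dy": 0, "dz": 0, "twist": 0, "gripper": 0},
  {"dx": 0.013, "dy": 0, "dz": 0, "twist": 0, "gripper": 0},
  {"dx": 0.016, "dy": 0, "dz": 0, "twist": 0, "gripper": 0},
  {"dx": 0.019, "dy": 0, "dz": 0, "twist": 0, "gripper": 0},
])

```text
t: 32.4
ee_pos: [0.5787, -0.1605, 0.0468]
tcp_rot: [-3.142, -0.0, 3.124]
wrist_force: [-1.9, -0.6, -0.2]
opening: 0.0001
finger_force: 0.5
```

arm_command([
  {"dx": 0.002, "dy": 0, "dz": 0, "twist": 0, "gripper": 0},
  {"dx": 0.004, "dy": 0, "dz": 0, "twist": 0, "gripper": 0},
  {"dx": 0.006, "dy": 0, "dz": 0, "twist": 0, "gripper": 0},
  {"dx": 0.007, "dy": 0, "dz": 0, "twist": 0, "gripper": 0},
  {"dx": 0.008, "dy": 0, "dz": 0, "twist": 0, "gripper": 0},
])

```text
t: 33.02
ee_pos: [0.5816, -0.1605, 0.0466]
tcp_rot: [3.141, -0.01, 3.125]
wrist_force: [-17.2, -1.7, 13.2]
opening: 0.0007
finger_force: 8.5
```

It stopped firmly at x=0.5816 (closed was predicted at 0.5825). Back off, rise clear, and check the panel.

arm_command([
  {"dx": -0.01, "dy": 0, "dz": 0, "twist": 0, "gripper": 0},
  {"dx": -0.03, "dy": 0, "dz": 0, "twist": 0, "gripper": 0},
  {"dx": -0.05, "dy": 0, "dz": 0.02, "twist": 0, "gripper": 0},
  {"dx": -0.07, "dy": 0, "dz": 0.07, "twist": 0, "gripper": 0},
  {"dx": -0.08, "dy": 0, "dz": 0.12, "twist": 0, "gripper": 0},
])

```text
t: 33.65
ee_pos: [0.5055, -0.16, 0.1675]
tcp_rot: [3.141, -0.0, 3.124]
wrist_force: [-0.1, -0.1, -0.7]
opening: 0.0008
finger_force: 0.0
```

arm_command([
  {"dx": -0.02, "dy": 0.06, "dz": 0.03, "twist": 0, "gripper": 0},
  {"dx": -0.03, "dy": 0.12, "dz": 0.05, "twist": 0, "gripper": 0},
  {"dx": -0.03, "dy": 0.18, "dz": 0.05, "twist": 0, "gripper": 0},
  {"dx": -0.03, "dy": 0.24, "dz": 0.05, "twist": 0, "gripper": 0},
  {"dx": -0.03, "dy": 0.24, "dz": 0.05, "twist": 0, "gripper": 0},
])

```text
t: 34.28
ee_pos: [0.4765, 0.0835, 0.2173]
tcp_rot: [3.14, 0.002, 3.13]
wrist_force: [-1.0, 0.8, 0.1]
opening: 0.0004
finger_force: 0.0
```

Run:
```python
from h import *
np.set_printoptions(precision=4,suppress=True)
s=robot.state();print({k:np.round(s[k],3) for k in('t','ee_pos','wrist_force')})
a=snap('top','t17');t0=cv2.imread('pics/top0.png')[:,:,::-1]
for n,i in(('before',t0),('now',a)):
    for c in(340,370,400): print(n,c,[int(v) for v in i[216:270,c].mean(1)])
d=cv2.absdiff(a,t0).max(2)
for n,(r0,r1,c0,c1) in dict(dish=(258,306,184,234),slidebox=(174,236,148,240),bottle=(246,280,498,544),notebook=(115,202,308,388)).items(): print(n,(d[r0:r1,c0:c1]>40).mean())
```

```text
{'t': np.float64(34.275), 'ee_pos': array([0.477, 0.084, 0.217]), 'wrist_force': array([-0.981,  0.789,  0.137])}
before 340 [82, 82, 84, 84, 83, 84, 84, 84, 76, 53, 56, 68, 71, 89, 113, 102, 84, 89, 86, 83, 87, 87, 76, 45, 36, 38, 40, 40, 41, 41, 57, 90, 111, 108, 107, 105, 102, 107, 110, 106, 97, 118, 123, 111, 84, 68, 78, 94, 113, 104, 105, 105, 104, 107]
before 370 [77, 79, 79, 84, 81, 80, 82, 82, 85, 73, 52, 59, 65, 72, 96, 117, 104, 85, 86, 89, 87, 89, 90, 75, 43, 40, 35, 37, 43, 44, 43, 56, 88, 109, 108, 106, 108, 110, 111, 108, 100, 101, 114, 112, 83, 86, 71, 76, 93, 116, 111, 103, 101, 102]
before 400 [81, 80, 81, 77, 79, 76, 81, 81, 82, 82, 72, 52, 40, 46, 45, 84, 119, 107, 85, 83, 82, 85, 84, 86, 75, 43, 38, 39, 45, 40, 41, 47, 78, 107, 108, 107, 109, 105, 109, 112, 109, 108, 110, 108, 109, 108, 113, 104, 110, 111, 110, 108, 107, 106]
now 340 [93, 92, 92, 95, 93, 92, 94, 91, 84, 55, 67, 94, 98, 95, 97, 97, 96, 79, 39, 49, 39, 44, 44, 45, 43, 59, 95, 116, 112, 118, 119, 123, 125, 125, 118, 111, 130, 135, 117, 89, 71, 83, 102, 123, 124, 118, 115, 117, 115, 115, 122, 124, 121, 127]
now 370 [91, 92, 89, 92, 91, 93, 91, 94, 89, 80, 57, 64, 91, 97, 97, 102, 101, 98, 77, 36, 44, 43, 44, 42, 49, 37, 79, 115, 115, 113, 113, 118, 120, 121, 113, 97, 114, 133, 136, 118, 84, 67, 83, 102, 123, 121, 115, 119, 119, 118, 120, 121, 121, 122]
now 400 [88, 90, 85, 91, 88, 86, 87, 89, 91, 92, 81, 52, 62, 92, 96, 93, 95, 93, 92, 79, 39, 47, 41, 46, 40, 43, 40, 59, 93, 117, 113, 117, 118, 114, 120, 124, 124, 122, 123, 123, 119, 124, 121, 121, 117, 117, 124, 119, 123, 124, 123, 117, 118, 120]
dish 0.6529166666666667
slidebox 0.0
bottle 0.0
notebook 0.0
```

The drawer is flush (the panel moved in about 11 mm from its ajar start, gap gone). The slide box, bottle and notebook are unchanged, and the dish patch is only covered by the arm in this view.

```bash
python3 -c "
from workcell import robot
print(robot.sign_off())"
```

```text
the job is handed in; nothing more can be done
None
```

The jar is standing mouth-down in the closed drawer in front of the rack. The slide box and bottle are unmoved by the camera check. The arm hid the dish in that last view, but nothing went near it. The job was handed in at about 34 s.

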